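# Latch the bead cases into the sloped rack

## Robot

A 7-joint arm with a two-finger parallel gripper is mounted at the origin on the work surface. World frame = base frame: x ahead of the robot, y to its left, z up, the work surface at z = 0. Lengths are in mm, angles in rad, forces in N, time in s.
With the tool pointing down it reaches from about 400 to 850 mm from the base axis. Payload 4.5 kg.
Tool frame: the origin (TCP) lies midway between the tips of the shut fingers; the grasp point (between the pads) lies 19 mm behind it; z points along the fingers, y is the line along which they close (so a half turn about z gives the same grasp; the last joint's range is limited). The gripper opens to 85 mm and grips with 20 to 120 N. Pads are 22 mm wide; open, the fingers measure 114 mm over their backs; the gripper's body (76 mm by 85 mm) begins 54 mm behind the grasp point. The pads swing forward as they close: fully open they stand 13 mm farther back than shut.
Start: joints at [-1.151, 0.689, -0.195, 1.565, 0.157, 0.902, -0.215], TCP at [235.171, 579.093, 231.317] pointing down, gripper open.
Joint ranges: [-3.01, 3.01], [-0.46, 2.08], [-1.47, 1.51], [0.13, 2.56], [-1, 4.14], [0.04, 2.09], [-2.66, 2.66]. Speed limits (rad/s): [2.57, 2.57, 3.14, 3.14, 3.14, 3.14, 3.14].

## Interface

Orientations are given as a rotation vector (axis times angle).
In Python, from rig import env, vision gives the robot as it stands. The module is installed in compiled form; this text tells all that it offers.
- The arm moves only by the tool play_rows, never from a script. Its argument "increments" is one flat list of numbers, 6 for each row, row after row: the shift along the tool's x, y, z in units of 40 mm (1.0 is 40 mm), then the turn, a rotation vector about the tool's x, y, z in units of 8 degrees (1.0 is 8 degrees). In form: [x, y, z, rx, ry, rz, x, y, z, rx, ry, rz, ...]. A call has 1 to 12 rows; each row is the pose to reach, as a shift and turn from the pose commanded when the call began, along the tool's axes at that moment; what a row does not reach only later rows make up. A row lasts 1/10 s, in which the tool goes at most 50 mm and 8.59 degrees, less where a joint would pass 70% of its speed; a pose out of reach is approached as far as the arm can. A call with a gripper value outside its range is refused whole. "claw" is the opening, from 0 (shut) to 1 (fully open), set as the call begins (left out, the last holds). The fingers move at their own pace and stop on an object; "newtons" is the grip in N (left out, the last holds). Time passes only in rows, so rows that repeat a pose let the fingers close. It gives the time, the measured TCP pose, the force, the opening and the grip force at its end, in the units of the state.
- env.observe(): the state, without advancing time (a new reading comes with each control period).
- vision.get_image(name): name is "side" or "top"; returns a dict with "image" (420x560x3 uint8, red, green, blue), "vertical_fov" (degrees; the focal length in pixels is half the picture's height over the tangent of half this angle, whatever the lens; pixels are square), "cx", "cy" (the principal point, pixels), "extrinsics" (4x4, takes a point from camera to world coordinates). Camera axes: x right, y up, looking along -z (the intrinsics and any distortion apply to the point x, -y, -z); pixel columns grow to the right and rows downward; lengths in mm; the calibration is good to about 2 mm. A picture is of the moment at which its call begins. There is no depth.
- env.job_done(): hands the job in; it is judged then, once.
The state is a dict: "clock": time; "joint_pos": joint angles; "qd": joint speeds; "tau": joint torques, N m; "tool_pos": TCP position; "orientation": TCP orientation; "wrist_force": force on the tool from outside, world axes, zero at the start; "moment": the same for the moment, N m; "finger_gap": opening from 0.0 (shut) to 1.0 (fully open); "grasp_force": force on a finger pad.
Only numpy, scipy, OpenCV 4.12 (cv2) and the standard library are available. Lean on these libraries where they do the work, as an engineer would, in place of code of your own. Each camera call takes 0.05 s, during which the arm holds its last target. There are 200 camera calls.

## Task

Load the black and the gold bead case from the marble board into the sloped rack, each in the bay marked with its own colour: lay it on the foot of the bay so that it presses the sprung latch down, slide it up between the guides all the way, and let go so that the latch snaps up behind it and the case is locked in. Leave the teal case, the bead bowl, the bottle and the pliers where they are.

Things in the scene. Friction and masses are not known exactly. Their poses are not given: they have to be found in the camera images.
- black_case (a point): rigid shut bead case, white tray, clear lid over black beads, black bow handle; 0.22-0.45 kg. Box 130 (x) x 90 (y) x 20 mm high; the same either way round. This point: middle of the case, 26 mm above its underside; z points out of the lid. Starts flat on the marble board.
- black_handle (a point): centre of that case's handle bar, 18 mm above the case's middle point; same axes. Bar 14 mm thick (x), 59 mm long (y), 16 mm high, on two end posts; its underside clears the lid by 16 mm, its top is 52 mm above the case's underside.
- gold_case (a point): rigid shut bead case, white tray, clear lid over gold beads, gold bow handle; 0.22-0.45 kg. Box 130 (x) x 90 (y) x 20 mm high; the same either way round. This point: middle of the case, 26 mm above its underside; z points out of the lid. Starts flat on the marble board.
- gold_handle (a point): centre of that case's handle bar, 18 mm above the case's middle point; same axes. Bar 14 mm thick (x), 59 mm long (y), 16 mm high, on two end posts; its underside clears the lid by 16 mm, its top is 52 mm above the case's underside.
- black_bay (a point): black-banded empty bay: where the case's middle point is when home. x points up the slope (30 degrees, rising away from the robot), y across, z square out of the bed, which lies 26 mm below this point. End stop face at x +68 mm, so a case can go 3 mm past home; the latch is free to rise once the case is within 2 mm of home. The guides' flanges lie 26 mm above the bed and overhang each long edge of the case by 7 mm: it can enter only from the low end.
- black_mouth (a point): middle of that bay's low mouth, on the bed surface, where the guides begin; axes as the bay's. It is 66 mm down the slope from the home point: a case's leading edge starts here, its lower end then hanging out in front. Guides stand 99 mm apart inside, flared over the first 15 mm; flanges start 12 mm up. From here the bed goes on 74 mm down the slope.
- black_latch (a joint): sprung steel tongue, red tip, 22 mm wide, in the bed below the black bay's mouth: hinge 51 mm, tip 3 mm down the slope from it. 0 = up, tip 9 mm proud; 0.20 rad = flush with the bed (2 N to start, 4 N at flush), limit 0.27. Springs back by itself. A case slides up over its ramp; its upright end then keeps the case from coming back.
- gold_bay (a point): gold-banded empty bay: where the case's middle point is when home. x points up the slope (30 degrees, rising away from the robot), y across, z square out of the bed, which lies 26 mm below this point. End stop face at x +68 mm, so a case can go 3 mm past home; the latch is free to rise once the case is within 2 mm of home. The guides' flanges lie 26 mm above the bed and overhang each long edge of the case by 7 mm: it can enter only from the low end.
- gold_mouth (a point): middle of that bay's low mouth, on the bed surface, where the guides begin; axes as the bay's. It is 66 mm down the slope from the home point: a case's leading edge starts here, its lower end then hanging out in front. Guides stand 99 mm apart inside, flared over the first 15 mm; flanges start 12 mm up. From here the bed goes on 74 mm down the slope.
- gold_latch (a joint): sprung steel tongue, red tip, 22 mm wide, in the bed below the gold bay's mouth: hinge 51 mm, tip 3 mm down the slope from it. 0 = up, tip 9 mm proud; 0.20 rad = flush with the bed (2 N to start, 4 N at flush), limit 0.27. Springs back by itself. A case slides up over its ramp; its upright end then keeps the case from coming back.
- teal_case (a point): the same kind of case with teal beads and handle, already latched in the third bay of the rack (teal bands), to be left alone. Same point and axes as the other cases. The three bays stand side by side, 116 mm apart, in any order.
- bead_bowl: white bowl of black beads, 96 mm wide, 32 mm high; origin under its middle; a bystander
- finish_bottle: amber bottle, 44 mm wide, 110 mm high; origin under its middle; a bystander
- pliers: red-handled pliers lying flat, 160 mm long, 12 mm high; origin under its middle; a bystander

How it is judged (in metres and radians):
On the way, in this order (a step that is already met when the one before it is completed fails the run):
1. one of the two cases, lying in line with its own bay and below home, presses that bay's latch down (((y of black_case in the frame of black_bay between -0.012 and 0.012 m and z of black_case in the frame of black_bay between -0.012 and 0.012 m and x of black_case in the frame of black_bay below -0.01 m and value of joint black_latch above 0.05 rad) or (y of gold_case in the frame of gold_bay between -0.012 and 0.012 m and z of gold_case in the frame of gold_bay between -0.012 and 0.012 m and x of gold_case in the frame of gold_bay below -0.01 m and value of joint gold_latch above 0.05 rad))), for 0.1 s.
2. one of the two cases is home with its latch up behind it (((x of black_case in the frame of black_bay between -0.006 and 0.006 m and y of black_case in the frame of black_bay between -0.007 and 0.007 m and z of black_case in the frame of black_bay between -0.004 and 0.004 m and angle between the z axis of black_case and the z axis of black_bay, either way round below 0.06 rad and angle between the x axis of black_case and the x axis of black_bay, either way round below 0.12 rad and value of joint black_latch below 0.05 rad) or (x of gold_case in the frame of gold_bay between -0.006 and 0.006 m and y of gold_case in the frame of gold_bay between -0.007 and 0.007 m and z of gold_case in the frame of gold_bay between -0.004 and 0.004 m and angle between the z axis of gold_case and the z axis of gold_bay, either way round below 0.06 rad and angle between the x axis of gold_case and the x axis of gold_bay, either way round below 0.12 rad and value of joint gold_latch below 0.05 rad))), for 0.2 s.
At the end, for the whole second after the job is handed in: The black and the gold case each lie in the bay of their own colour, middle within 6 mm of home along the bay, 7 mm across it and 4 mm in height, lid up and flat on the bed within 0.06 rad and square within 0.12 rad, and both latches are sprung up (below 0.05 rad) behind them (x of black_case in the frame of black_bay between -0.006 and 0.006 m and y of black_case in the frame of black_bay between -0.007 and 0.007 m and z of black_case in the frame of black_bay between -0.004 and 0.004 m and angle between the z axis of black_case and the z axis of black_bay, either way round below 0.06 rad and angle between the x axis of black_case and the x axis of black_bay, either way round below 0.12 rad and value of joint each of black_latch, gold_latch below 0.05 rad and x of gold_case in the frame of gold_bay between -0.006 and 0.006 m and y of gold_case in the frame of gold_bay between -0.007 and 0.007 m and z of gold_case in the frame of gold_bay between -0.004 and 0.004 m and angle between the z axis of gold_case and the z axis of gold_bay, either way round below 0.06 rad and angle between the x axis of gold_case and the x axis of gold_bay, either way round below 0.12 rad); the robot touches nothing.
It fails at once if the teal case is shifted in its bay or taken out (moved more than 10 mm) (distance of teal_case from where it was at the start of the episode above 0.01 m).
It fails at once if the bead bowl, bottle or pliers are moved more than 20 mm (distance of any of bead_bowl, finish_bottle, pliers from where it was at the start of the episode above 0.02 m).
It also fails if it takes over 67 s, if anything falls off the work surface, if the arm or the gripper's body presses on something with over 40 N, if the wrist force passes 120 N, or if a joint passes its speed limit or range.

## Working session

There is one attempt and no reset: what is moved stays moved. The work goes in short steps, Python scripts to look and compute and a tool call to move; the robot and the scene stay as the last step left them, time stands still between calls to the robot, and variables do not carry over. Pictures are saved under pics/ and viewed, at most 10 in all, crops included, and the job is handed in when it is done.

Besides the shell and the picture viewer there is one more tool, called after "Emit:" as name(argument=value, ...) on one line, values as JSON. play_rows: Moves the arm, as the interface text tells. Its arguments: {"type":"object","properties":{"increments":{"type":"array"},"claw":{"type":"number"},"newtons":{"type":"number"}},"required":["increments"]}

```bash
mkdir -p pics
python3 - <<'E'
from rig import env, vision
import cv2, numpy as np
print(env.observe())
for n in("side","top"):
    d=vision.get_image(n); print(n,d.keys(),d["vertical_fov"],d["cx"],d["cy"],np.round(d["extrinsics"],4).tolist(),{k:v for k,v in d.items() if k not in("image","extrinsics")})
    cv2.imwrite(f"pics/{n}0.png",d["image"][:,:,::-1])
E
```

```text
{'clock': 0.0, 'joint_pos': array([-1.15119553,  0.69002326, -0.19448186,  1.5663783 ,  0.15730219,
        0.9024923 , -0.21512863]), 'qd': array([-0.00048578, -0.00080957, -0.00035373, -0.00047699,  0.00110587,
       -0.00224235,  0.0004667 ]), 'tau': array([ 3.99027540e-04, -5.39627802e+01, -1.26562189e+00, -1.58537471e+01,
        9.32355237e-03,  9.53080540e-03,  1.71065773e-05]), 'tool_pos': array([235.00123661, 578.4147199 , 230.44959607]), 'orientation': array([-6.02166080e-01, -3.08312630e+00,  2.98333068e-03]), 'wrist_force': array([0.61913869, 0.11331331, 0.04006367]), 'moment': array([0.00571768, 0.00325851, 0.0181331 ]), 'grasp_force': 0.0, 'finger_gap': 0.9996299421037791}
side dict_keys(['image', 'vertical_fov', 'cx', 'cy', 'extrinsics']) 46.059385729491495 284.5026212922198 210.26321202144428 [[0.7767, 0.4748, -0.4138, 146.1358], [-0.6298, 0.5742, -0.5231, -579.6879], [-0.0107, 0.6669, 0.7451, 924.2679], [0.0, 0.0, 0.0, 1.0]] {'vertical_fov': 46.059385729491495, 'cx': 284.5026212922198, 'cy': 210.26321202144428}
top dict_keys(['image', 'vertical_fov', 'cx', 'cy', 'extrinsics']) 43.865848940475985 278.07756870033325 199.25248041156493 [[0.0211, 0.9829, -0.1828, 383.8686], [-0.9995, 0.0253, 0.0204, 1.2299], [0.0246, 0.1823, 0.9829, 1397.8938], [0.0, 0.0, 0.0, 1.0]] {'vertical_fov': 43.865848940475985, 'cx': 278.07756870033325, 'cy': 199.25248041156493}
```

View pics/top0.png

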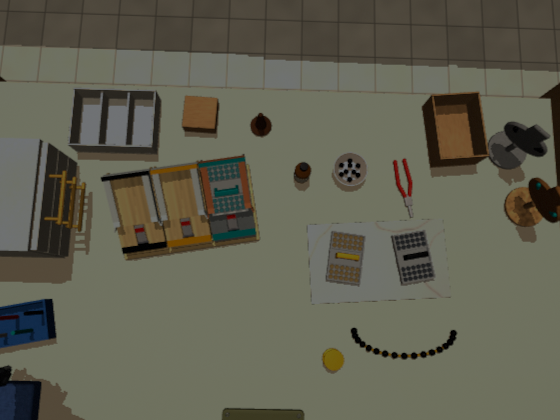

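View pics/side0.png

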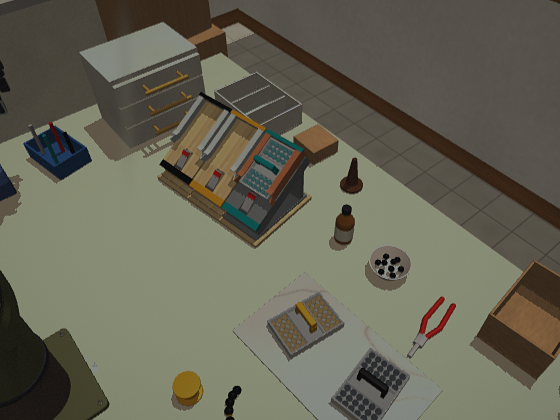

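The top view shows the black, gold and teal bays, left to right. The gold handle is at about (348,257) and the black handle at about (416,256). The side view shows red latch tips at about (184,157), (213,180) and (247,203). Next I'll zoom in on both views.

```bash
cat > h.py <<'E'
import numpy as np, cv2
from rig import env, vision
from scipy.spatial.transform import Rotation as R
def cam(n):
    d=vision.get_image(n); d["f"]=210/np.tan(np.radians(d["vertical_fov"]/2)); d["E"]=np.array(d["extrinsics"]); return d
def ray(d,uv):
    uv=np.asarray(uv,float); v=np.array([(uv[0]-d["cx"])/d["f"],-(uv[1]-d["cy"])/d["f"],-1])
    v=d["E"][:3,:3]@v; return d["E"][:3,3],v/np.linalg.norm(v)
def plane(d,uv,z):
    o,v=ray(d,uv); return o+v*(z-o[2])/v[2]
def tri(d1,u1,d2,u2):
    (o1,v1),(o2,v2)=ray(d1,u1),ray(d2,u2)
    s=np.linalg.lstsq(np.c_[v1,-v2],o2-o1,rcond=None)[0]
    a,b=o1+v1*s[0],o2+v2*s[1]; return (a+b)/2,np.linalg.norm(a-b)
def proj(d,p):
    c=d["E"][:3,:3].T@(np.asarray(p,float)-d["E"][:3,3]); return np.array([d["cx"]+d["f"]*c[0]/-c[2],d["cy"]-d["f"]*c[1]/-c[2]])
def blobs(d,lo,hi,box,amin=15):
    x0,y0,x1,y1=box
    m=cv2.inRange(cv2.cvtColor(d["image"],cv2.COLOR_RGB2HSV),np.array(lo),np.array(hi))
    k=np.zeros_like(m);k[y0:y1,x0:x1]=m[y0:y1,x0:x1]
    n,l,s,c=cv2.connectedComponentsWithStats(k)
    out=[]
    for i in range(1,n):
        if s[i,4]>=amin:
            r=cv2.minAreaRect(np.argwhere(l==i)[:,::-1].astype(np.float32)); out.append((c[i].round(2).tolist(),int(s[i,4]),np.round(r[1],1).tolist(),round(r[2],1)))
    return out
E
python3 - <<'E'
from h import *
t,s=cam("top"),cam("side")
up=lambda d,b,w,h:cv2.convertScaleAbs(cv2.resize(d["image"][b[1]:b[3],b[0]:b[2],::-1],(w,h),interpolation=cv2.INTER_CUBIC),alpha=1.6)
# top rack 95..265,145..265 x4 = 680x480
cv2.imwrite("pics/tr.png",up(t,(95,148,265,262),800,536))
cv2.imwrite("pics/sr.png",up(s,(150,85,320,250),618,600))
for nm,lo,hi in(("red",(0,120,60),(8,255,255)),):
    print(nm,"top",blobs(t,lo,hi,(100,150,262,260),4)); print(nm,"side",blobs(s,lo,hi,(155,90,320,250),4))
print("goldh",blobs(t,(22,150,90),(32,255,255),(320,225,375,290)),blobs(s,(18,150,90),(32,255,255),(255,285,350,360)))
for b in ((320,225,375,290),(385,225,440,290)): print("blk",blobs(t,(0,0,0),(180,255,30),b,30))
print(blobs(s,(0,0,0),(180,255,30),(330,340,420,420),30))
E
```

```text
red top [([231.0, 216.5], 34, [3.0, 8.0], 90.0), ([185.14, 223.0], 37, [4.0, 8.0], 90.0), ([139.03, 229.78], 37, [4.0, 8.0], 90.0)]
red side [([184.81, 152.88], 32, [7.4, 4.2], 36.9), ([216.56, 173.69], 36, [7.4, 4.6], 31.0), ([250.91, 195.98], 44, [8.3, 5.0], 33.7)]
goldh [([347.46, 255.7], 91, [21.5, 4.2], 8.1)] [([305.74, 313.5], 161, [26.8, 5.8], 53.1)]
blk []
blk [([415.41, 255.24], 115, [4.8, 23.9], 80.0)]
[([372.5, 380.71], 310, [35.1, 12.8], 36.5)]
```

View pics/tr.png

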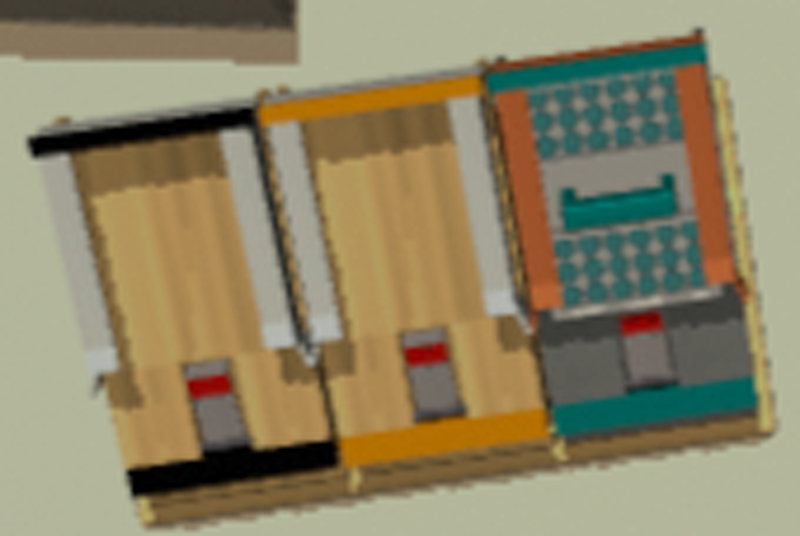

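View pics/sr.png

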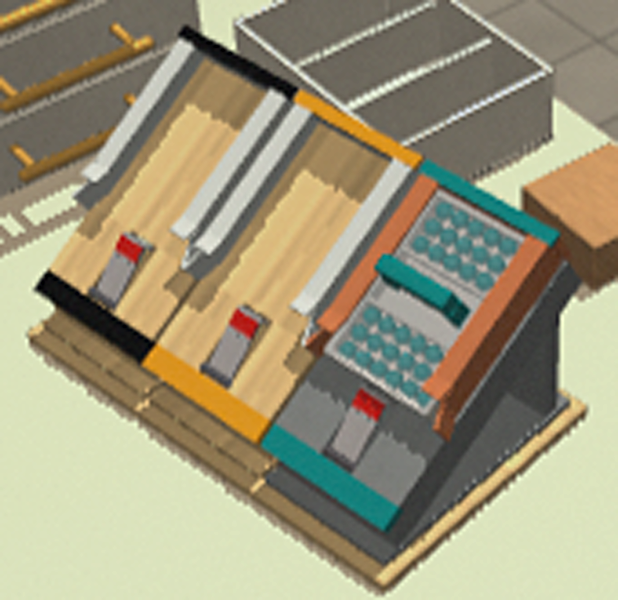

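The crops agree with the task: three bays, each with its latch centred and up, and colour bands at both ends of every bay. Now I'll triangulate the latch tips, band corners and handles.

Run:
```python
from h import *
np.set_printoptions(precision=1,suppress=True)
t,s=cam("top"),cam("side")
T=lambda u,v:tri(t,u,s,v)
red=[T(a,b) for a,b in (((139.03,229.78),(184.81,152.88)),((185.14,223.0),(216.56,173.69)),((231,216.5),(250.91,195.98)))]
for r in red: print("red",r)
P=[r[0] for r in red]; print("spacing",np.linalg.norm(P[1]-P[0]),np.linalg.norm(P[2]-P[1]))
ct=lambda x,y:(95+x/4.706-.3,148+y/4.702-.3); cs=lambda x,y:(150+x/3.635-.3,85+y/3.636-.3)
for n,a,b in(("b-left",(133,494),(38,288)),("bg",(342,466),(143,362)),("gt",(553,437),(263,442)),("t-right",(757,409),(388,529)),
   ("up t-right",(706,42),(560,240)),("up gt",(488,72),(423,160)),("up bg",(260,106),(298,95))):
    print(n,T(ct(*a),cs(*b)))
# teal handle
print(blobs(t,(80,120,40),(95,255,255),(205,160,250,200),10)); print(blobs(s,(80,120,40),(95,255,255),(245,150,285,175),10))
g=T((347.46,255.7),(305.74,313.5)); k=T((415.41,255.24),(372.5,380.71)); print("gold",g,"black",k)
# white case outlines
for n,b in(("g",(318,222,378,292)),("k",(385,222,445,292))):
    im=cv2.cvtColor(t["image"],cv2.COLOR_RGB2HSV); 
    cv2.imwrite(f"pics/c{n}.png",cv2.convertScaleAbs(cv2.resize(t["image"][b[1]:b[3],b[0]:b[2],::-1],None,fx=6,fy=6,interpolation=cv2.INTER_CUBIC),alpha=1.6))
a,b=[cv2.imread(f"pics/c{n}.png") for n in "gk"]
cv2.imwrite("pics/cases.png",np.hstack([a,b]))
```

```text
red (array([539.9, 322.2,  86.8]), np.float64(1.7238255997397112))
red (array([560.2, 207.9,  85.7]), np.float64(1.5142533591592569))
red (array([579.6,  92.8,  86.9]), np.float64(1.3377835304237666))
spacing 116.10203899567937 116.74206554947271
b-left (array([485.1, 368.2,  48.1]), np.float64(0.18053272044729918))
bg (array([503.2, 255.6,  48.3]), np.float64(0.4297902621853449))
gt (array([523.1, 140.5,  49.6]), np.float64(3.3819931949858555))
t-right (array([541.7,  28.8,  49.4]), np.float64(4.428330821519984))
up t-right (array([712.7,  59.6, 174.8]), np.float64(3.202775190008914))
up gt (array([690.9, 169.9, 181.8]), np.float64(5.531909340651826))
up bg (array([671.3, 284.9, 176.9]), np.float64(5.160235301430333))
[([221.74, 162.23], 128, [3.8, 39.3], 81.9), ([225.96, 191.39], 157, [8.2, 23.6], 81.9)]
[([264.2, 162.51], 134, [25.2, 5.5], 31.0)]
gold (array([ 490.2, -208.8,   50.9]), np.float64(1.2043405397892752)) black (array([ 496.4, -388. ,   43.5]), np.float64(0.36970606613285184))
```

View pics/cases.png

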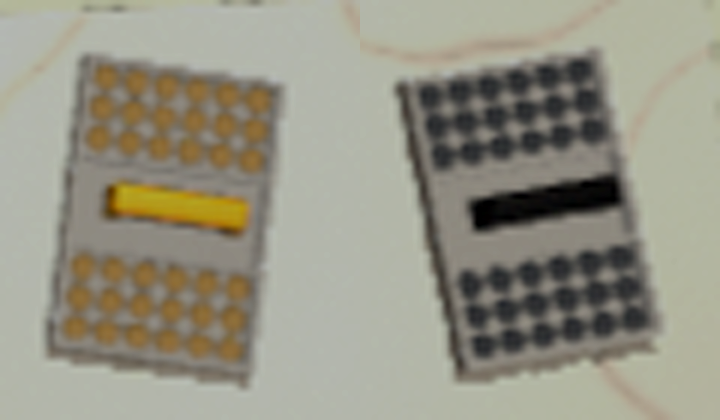

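The gold case is tilted a few degrees one way and the black case about 8–10° the other; both outlines are clear. Next I'll build the rack frame, check it, and measure the case poses.

```bash
cat > frames.py <<'E'
from h import *
psi=np.radians(9.6); c,sn=np.cos(np.pi/6),.5
BX=np.array([c*np.cos(psi),c*np.sin(psi),sn]); BY=np.array([-np.sin(psi),np.cos(psi),0]); BZ=np.cross(BX,BY)
RB=np.c_[BX,BY,BZ]
red=np.array([[539.9,322.2,86.8],[560.2,207.9,85.7],[579.6,92.8,86.9]]).mean(0)
# red-patch centre: 8 mm below mouth, 8 mm above bed (gold is the middle bay)
mg=red+8*BX-8*BZ
mouth={"gold":mg,"black":mg+116*BY,"teal":mg-116*BY}
home={k:v+66*BX+26*BZ for k,v in mouth.items()}
E
python3 - <<'E'
from frames import *
np.set_printoptions(precision=1,suppress=True)
t,s=cam("top"),cam("side")
print("mouth",mouth,"home",home)
print("teal handle tri",tri(t,(225.96,191.39),s,(264.2,162.51)),"pred",home["teal"]+18*BZ)
for n,p in(("teal bar top",home["teal"]+26*BZ),("teal low lid edge mid",home["teal"]-65*BX-6*BZ),("teal top edge",home["teal"]+65*BX-6*BZ),("bg low",mouth["gold"]-74*BX+58*BY),("gt low",mouth["gold"]-74*BX-58*BY),("flange start gold R inner",mouth["gold"]+12*BX-42.5*BY+26*BZ),("L",mouth["gold"]+12*BX+42.5*BY+26*BZ)):
    a,b=proj(t,p),proj(s,p); print(n,a,b,"crop",(a-[94.7,147.7])*4.706,(b-[149.7,84.7])*3.635)
cc=lambda x,y,o:(o+(x/6)-.4,222+y/6-.4)
G=[(85,57),(283,85),(250,375),(50,347)]; K=[(402-360,85),(600-360,52),(657-360,342),(458-360,374)]
for n,C,o in(("gold",G,318),("black",K,385)):
    for z in(22,):
        Q=np.array([plane(t,cc(*q,o),z) for q in C]); print(n,"ctr",Q.mean(0),"sides",[np.linalg.norm(Q[i]-Q[i-1]) for i in range(4)],
         "yaw long",[np.degrees(np.arctan2(*(Q[i]-Q[j])[[1,0]])) for i,j in((0,3),(1,2))],"short",[np.degrees(np.arctan2(*(Q[i]-Q[j])[[1,0]]))-90 for i,j in((0,1),(3,2))])
for n,C,o in(("gold",((108,190),(250,207)),318),("black",((472-360,213),(620-360,190)),385)):
    Q=np.array([plane(t,cc(*q,o),53) for q in C]); print(n,"bar",Q.mean(0),np.linalg.norm(Q[0]-Q[1]),np.degrees(np.arctan2(*(Q[0]-Q[1])[[1,0]]))-90)
print(plane(t,(347.46,255.7),52),plane(t,(415.41,255.24),52),plane(s,(305.74,313.5),48),plane(s,(372.5,380.71),48))
E
```

```text
mouth {'gold': array([570.7, 209.5,  83.5]), 'black': array([551.3, 323.8,  83.5]), 'teal': array([590. ,  95.1,  83.5])} home {'gold': array([614.2, 216.8, 139.1]), 'black': array([594.9, 331.2, 139.1]), 'teal': array([633.6, 102.4, 139.1])}
teal handle tri (array([630.1, 102.6, 156.2]), np.float64(1.8304739463609423)) pred [624.7 100.9 154.6]
teal bar top [226.4 195.1] [261.8 163. ] crop [619.9 223.2] [407.6 284.6]
teal low lid edge mid [230.2 215.3] [251.1 191.2] crop [637.8 318.1] [368.7 387. ]
teal top edge [222.5 165.8] [282.9 145.5] crop [601.2  85.1] [484.2 221. ]
bg low [167.3 248.9] [187.1 185.7] crop [341.6 476.2] [136.1 367.1]
gt low [212.1 242.4] [219.2 208.2] crop [552.5 445.9] [252.6 448.9]
flange start gold R inner [200.2 216.2] [230.5 172. ] crop [496.5 322.5] [293.6 317.3]
L [166.  221.1] [206.1 156.3] crop [335.5 345.2] [205.2 260.3]
gold ctr [ 488.4 -208.3   22. ] sides [np.float64(128.408327444755), np.float64(88.66086477499736), np.float64(128.27962187375937), np.float64(88.01870306545446)] yaw long [np.float64(-6.71011763674212), np.float64(-6.99697983738714)] short [np.float64(-6.712113105242821), np.float64(-6.627300148265377)]
black ctr [ 493.7 -387.1   22. ] sides [np.float64(128.1746080942648), np.float64(90.5681517649986), np.float64(129.1362139276617), np.float64(89.42713433367095)] yaw long [np.float64(9.978631346554476), np.float64(9.475858513182438)] short [np.float64(10.75206825167578), np.float64(10.148999697125305)]
gold bar [ 493.1 -208.7   53. ] 61.55139002987213 -5.486382265012907
black bar [ 495.9 -385.9   53. ] 65.55182468820786 10.002608449889678
[ 490.6 -209.    52. ] [ 495.9 -385.6   52. ] [ 490.8 -207.3   48. ] [ 494.4 -388.9   48. ]
```

The known features all sit 5.5 mm further up the slope than I predicted, so I'll shift the frame by that much; spacing, slope and yaw check out. The case sides measure about 128 x 89 mm, against 130 x 90 given. Now I'll plan the moves.

```bash
sed -i 's/^mg=red+8\*BX/mg=red+13.5*BX/' frames.py
cat >> frames.py <<'E'
np.set_printoptions(precision=3,suppress=True)
def down(deg):
    a=np.radians(deg); y=np.array([np.cos(a),np.sin(a),0]); z=np.array([0,0,-1.]); return np.c_[np.cross(y,z),y,z]
RT=np.c_[BY,BX,-BZ]     # tool axes in a bay: y up the slope, z into the bed
def inc(pos,Rt,frm=None):
    if frm is None: o=env.observe(); frm=(o["tool_pos"],R.from_rotvec(o["orientation"]).as_matrix())
    p,M=frm
    d=np.r_[M.T@(np.asarray(pos)-p)/40, np.degrees(R.from_matrix(M.T@Rt).as_rotvec())/8]
    return np.round(d,3).tolist()
def bay(n,x,z):  # TCP for case middle at (x,0,z) in bay n; grasp 18 above the middle, TCP 19 beyond
    return home[n]+BX*x+BZ*(z+18-19+GR.get(n,0))
GR={}
E
python3 - <<'E'
from frames import *
print(home)
print("mid",inc((430,150,280),down(20)))
f=((430,150,280),down(20))
print("above gold",inc((490.5,-208.7,130),down(-6.7),f))
E
```

```text
{'gold': array([618.911, 217.614, 141.805]), 'black': array([599.566, 331.99 , 141.805]), 'teal': array([638.256, 103.239, 141.805])}
mid [-8.549, -8.105, -1.218, -0.001, 0.001, 5.987]
above gold [-8.944, -1.646, 3.75, 0.0, 0.0, 3.338]
```

Emit:
play_rows(increments=[-8.55,-8.1,-1.22,0,0,5.99,-8.55,-8.1,-1.22,0,0,5.99,-8.55,-8.1,-1.22,0,0,5.99,-8.55,-8.1,-1.22,0,0,5.99,-8.55,-8.1,-1.22,0,0,5.99,-8.55,-8.1,-1.22,0,0,5.99,-8.55,-8.1,-1.22,0,0,5.99,-8.55,-8.1,-1.22,0,0,5.99,-8.55,-8.1,-1.22,0,0,5.99,-8.55,-8.1,-1.22,0,0,5.99,-8.55,-8.1,-1.22,0,0,5.99,-8.55,-8.1,-1.22,0,0,5.99], claw=0.6, newtons=60)

```text
clock: 1.6
tool_pos: [430.2, 150.4, 280.2]
orientation: [-1.803, -2.572, -0.001]
wrist_force: [-1.2, 1.0, 0.7]
finger_gap: 0.602
grasp_force: 0.0
```

Emit:
play_rows(increments=[-8.94,-1.65,3.75,0,0,3.34,-8.94,-1.65,3.75,0,0,3.34,-8.94,-1.65,3.75,0,0,3.34,-8.94,-1.65,3.75,0,0,3.34,-8.94,-1.65,3.75,0,0,3.34,-8.94,-1.65,3.75,0,0,3.34,-8.94,-1.65,3.75,0,0,3.34,-8.94,-1.65,3.75,0,0,3.34,-8.94,-1.65,3.75,0,0,3.34,-8.94,-1.65,3.75,0,0,3.34,-8.94,-1.65,3.75,0,0,3.34,-8.94,-1.65,3.75,0,0,3.34])

```text
clock: 2.8
tool_pos: [491.0, -205.8, 130.5]
orientation: [-2.344, -2.091, -0.002]
wrist_force: [-0.5, 0.0, 0.7]
finger_gap: 0.603
grasp_force: 0.0
```

Run:
```python
from frames import *
o=env.observe(); print(o["clock"],o["tool_pos"],o["orientation"],o["finger_gap"],o["wrist_force"],o["joint_pos"])
print(inc((490.5,-208.7,130),down(-6.7)),"then",inc((490.5,-208.7,30),down(-6.7)))
t=cam("top"); cv2.imwrite("pics/a1.png",cv2.convertScaleAbs(cv2.resize(t["image"][205:305,290:460,::-1],None,fx=3,fy=3),alpha=1.6))
```

```text
2.8 [ 490.961 -205.846  130.497] [-2.344 -2.091 -0.002] 0.6027554686581591 [-0.524  0.014  0.665] [ 0.284  0.722  0.045  1.945 -0.068  0.476  0.265]
[-0.072, -0.003, 0.012, 0.004, -0.009, 0.022] then [-0.075, -0.005, 2.512, 0.004, -0.009, 0.022]
```

Emit:
play_rows(increments=[-0.07,0,0.8,0,0,0.02,-0.07,0,1.5,0,0,0.02,-0.07,0,2.0,0,0,0.02,-0.07,0,2.3,0,0,0.02,-0.07,0,2.51,0,0,0.02,-0.07,0,2.51,0,0,0.02])

```text
clock: 3.45
tool_pos: [489.9, -210.6, 29.3]
orientation: [-2.35, -2.084, 0.0]
wrist_force: [0.4, 0.2, 1.3]
finger_gap: 0.596
grasp_force: 0.0
```

Emit:
play_rows(increments=[0,0,0,0,0,0,0,0,0,0,0,0,0,0,0,0,0,0,0,0,0,0,0,0,0,0,0,0,0,0,0,0,0,0,0,0,0,0,0,0,0,0,0,0,0,0,0,0], claw=0, newtons=80)

```text
clock: 4.25
tool_pos: [490.0, -211.3, 30.7]
orientation: [2.351, 2.083, 0.0]
wrist_force: [-1.7, 0.2, 6.1]
finger_gap: 0.146
grasp_force: 78.9
```

Emit:
play_rows(increments=[0,0,-0.5,0,0,0,0,0,-1.5,0,0,0,0,0,-2.7,0,0,0,0,0,-4,0,0,0,0,0,-4.5,0,0,0,0,0,-4.5,0,0,0,0,0,-4.5,0,0,0])

```text
clock: 4.95
tool_pos: [489.2, -210.8, 209.2]
orientation: [-2.35, -2.083, 0.0]
wrist_force: [-0.6, 0.3, -3.9]
finger_gap: 0.146
grasp_force: 78.8
```

Run:
```python
from frames import *
o=env.observe(); print(o["tool_pos"],o["wrist_force"],o["finger_gap"],o["grasp_force"],o["moment"])
M=R.from_rotvec(o["orientation"]).as_matrix(); print(M)
print("hover",bay("gold",-140,45),inc(bay("gold",-140,45),RT))
t,s=cam("top"),cam("side")
a=blobs(t,(22,150,90),(32,255,255),(300,200,400,300),8);b=blobs(s,(18,150,90),(32,255,255),(240,220,380,360),8);print(a,b)
w=cv2.convertScaleAbs(np.hstack([t["image"][190:310,270:430],s["image"][180:300+0,240:400]])[:,:,::-1],alpha=1.6)
cv2.imwrite("pics/lift.png",cv2.resize(w,None,fx=2.5,fy=2.5,interpolation=cv2.INTER_CUBIC))
```

```text
[ 489.193 -210.804  209.181] [-0.559  0.298 -3.875] 0.1459158496305304 78.83917450904846 [0.055 0.012 0.024]
[[ 0.12   0.993 -0.001]
 [ 0.993 -0.12   0.001]
 [ 0.    -0.001 -1.   ]]
hover [477.673 193.726 109.91 ] [10.004, -1.498, 2.488, -3.73, 0.536, -2.016]
[([350.35, 248.27], 26, [4.0, 5.0], 90.0)] [([313.45, 267.24], 80, [15.0, 6.8], 48.8)]
```

View pics/lift.png

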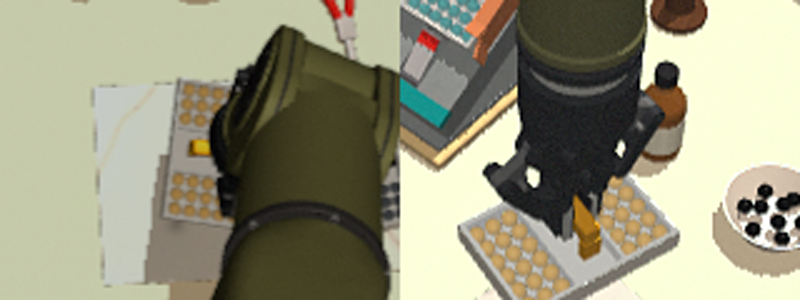

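The case hangs level in the gripper. Its left edge runs from about (341,222) to (335,277) in the full-size top view.

Run:
```python
from frames import *
t=cam("top"); o=env.observe(); M=R.from_rotvec(o["orientation"]).as_matrix()
A,B=plane(t,(270+178/2.5-.2,190+80/2.5-.2),204),plane(t,(270+163/2.5-.2,190+216/2.5-.2),204)
print(A,B,np.linalg.norm(A-B),np.degrees(np.arctan2(*(A-B)[[1,0]])), M.T@((A+B)/2-o["tool_pos"]))
```

```text
[ 556.557 -170.452  204.   ] [ 431.421 -156.654  204.   ] 125.89455971325592 -6.292032540152328 [47.371 -0.189  3.766]
```

```bash
cat >> frames.py <<'E'
OFF=dict(gold=-2.4,black=0)
def bay(n,x,z): return home[n]+BX*x+BZ*(z-1)+BY*OFF[n]
def where(n):
    o=env.observe(); print(o["clock"],"bay xyz",RB.T@(o["tool_pos"]-home[n])-[0,OFF[n],-1],"turn err deg",np.degrees(R.from_matrix(RT.T@R.from_rotvec(o["orientation"]).as_matrix()).as_rotvec()),"F bay",RB.T@o["wrist_force"],o["finger_gap"],o["grasp_force"])
E
python3 - <<'E'
from frames import *
p=bay("gold",-150,80);print(p,inc(p,RT))
E
```

```text
[452.28  186.997 135.221] [9.757, -2.086, 1.832, -3.753, 0.528, -2.019]
```

Emit:
play_rows(increments=[9.76,-2.09,1.83,-3.75,0.53,-2.02,9.76,-2.09,1.83,-3.75,0.53,-2.02,9.76,-2.09,1.83,-3.75,0.53,-2.02,9.76,-2.09,1.83,-3.75,0.53,-2.02,9.76,-2.09,1.83,-3.75,0.53,-2.02,9.76,-2.09,1.83,-3.75,0.53,-2.02,9.76,-2.09,1.83,-3.75,0.53,-2.02,9.76,-2.09,1.83,-3.75,0.53,-2.02,9.76,-2.09,1.83,-3.75,0.53,-2.02,9.76,-2.09,1.83,-3.75,0.53,-2.02,9.76,-2.09,1.83,-3.75,0.53,-2.02,9.76,-2.09,1.83,-3.75,0.53,-2.02])

```text
clock: 6.3
tool_pos: [499.9, 170.7, 261.1]
orientation: [1.8, 2.131, 0.49]
wrist_force: [0.3, -0.5, -4.3]
finger_gap: 0.145
grasp_force: 79.1
```

Run:
```python
from frames import *
where("gold"); print(env.observe()["joint_pos"])
print(inc(bay("gold",-135,12),RT))
```

```text
6.3 bay xyz [-48.746 -24.006 166.909] turn err deg [ 3.409 -0.78  -0.238] F bay [-1.974 -0.56  -3.79 ] 0.14475382987862095 79.08953189849854
[-0.819  0.437  0.436  2.272 -1.     0.044  0.698]
[0.662, -1.92, 3.985, -0.426, 0.097, 0.03]
```

The arm ran into the joint-5 and joint-6 limits, so this wrist configuration can't make the tilt. I'll fit a small kinematic model from the joint and pose readings to plan the other wrist branch, using the half-turn grasp.

```bash
cat > fk.py <<'E'
from frames import *
from scipy.optimize import least_squares
import itertools
Rz=lambda a:R.from_euler("z",a).as_matrix(); Ry=lambda a:R.from_euler("y",a).as_matrix()
LO=np.array([-3.01,-.46,-1.47,.13,-1,.04,-2.66]);HI=np.array([3.01,2.08,1.51,2.56,4.14,2.09,2.66])
def fk(q,S,L):   # L: d1,d3,ex,d5,wx,d7,a7
    M=Rz(S[0]*q[0]); p=np.array([0,0,L[0]])
    M=M@Ry(q[1])@Rz(S[1]*q[2]); p=p+M@[L[2],0,L[1]]
    M=M@Ry(q[3]); p=p+M@[-L[2],0,0]
    M=M@Rz(S[2]*q[4]); p=p+M@[0,0,L[3]]; M=M@Ry(q[5]); p=p+M@[L[4],0,0]
    M=M@Rz(S[3]*q[6]+L[6]); return p+M@[0,0,L[5]],M
E
python3 - <<'E'
from fk import *
o=env.observe()
D=[([-1.1512,.69,-.19448,1.56638,.1573,.90249,-.21513],[235.0,578.41,230.45],[-.602166,-3.083126,.002983]),
([.284,.722,.045,1.945,-.068,.476,.265],[490.961,-205.846,130.497],[-2.344,-2.091,-.002]),
(o["joint_pos"],o["tool_pos"],o["orientation"])]
best=None
for S in itertools.product((1,-1),repeat=4):
  for a7 in(0,np.pi/2,np.pi,-np.pi/2):
    def res(L):
        r=[]
        for q,p,w in D:
            P,M=fk(q,S,L); r+=list((P-p)/10)+list(R.from_matrix(M.T@R.from_rotvec(w).as_matrix()).as_rotvec()*20)
        return np.array(r)
    s=least_squares(res,[300,350,0,350,0,250,a7])
    if best is None or s.cost<best[0]: best=(s.cost,S,s.x,res(s.x))
print(best); np.save("fk.npy",np.r_[best[1],best[2]])
E
```

```text
(np.float64(22.785694441179192), (-1, -1, -1, -1), array([392.849, 566.547, -19.203, 327.559, -37.718, 401.757,  -4.712]), array([-4.586,  1.449, -0.881,  0.   ,  0.   , -0.005,  1.345,  4.244,
       -0.148, -0.003, -0.002,  0.01 , -0.368,  0.79 ,  1.028, -0.   ,
        0.   , -0.005]))
```

Run:
```python
from frames import *
RA=down(9.6)@R.from_rotvec([0,-np.radians(25),0]).as_matrix()
print(inc((490,130,330),RA))
```

```text
[-0.987, 0.397, -1.712, 3.27, -2.966, -0.721]
```

Emit:
play_rows(increments=[-0.99,0.4,-1.7,1.6,-1.5,-0.36,-0.99,0.4,-1.7,1.6,-1.5,-0.36,-0.99,0.4,-1.7,1.6,-1.5,-0.36])

```text
clock: 6.6
tool_pos: [496.5, 142.2, 299.9]
orientation: [1.82, 2.17, 0.191]
wrist_force: [2.0, 1.3, -6.3]
finger_gap: 0.147
grasp_force: 79.0
```

```bash
cat > log.py <<'E'
from rig import env
import json,numpy as np
o=env.observe(); r=[list(o[k]) for k in("joint_pos","tool_pos","orientation")]
open("log.jsonl","a").write(json.dumps(r)+"\n"); print(o["clock"],np.round(r[0],3),np.round(r[1],1),np.round(r[2],3),o["finger_gap"])
E
python3 log.py
```

```text
6.6 [-1.183  0.577  1.1    2.088 -0.691  0.559  0.495] [496.5 142.2 299.9] [1.82  2.17  0.191] 0.14676812133068784
```

Emit:
play_rows(increments=[0,0,0,1.7,-1.5,-0.36,0,0,0,1.7,-1.5,-0.36,0,0,0,1.7,-1.5,-0.36,0,0,0,1.7,-1.5,-0.36])

```text
clock: 7.0
tool_pos: [499.3, 143.8, 299.3]
orientation: [1.806, 2.162, -0.258]
wrist_force: [0.3, -0.0, -3.0]
finger_gap: 0.148
grasp_force: 79.1
```

```bash
python3 log.py
```

```text
7.0 [-1.214  0.807  1.231  1.843 -0.497  0.937  0.325] [499.3 143.8 299.3] [ 1.806  2.162 -0.258] 0.14772684755184534
```

Emit:
play_rows(increments=[0,0,0,-3,0,0,0,0,0,-3,0,0,0,0,0,-3,0,0,0,0,0,-3,0,0])

```text
clock: 7.4
tool_pos: [493.6, 139.2, 299.5]
orientation: [1.575, 2.024, 0.185]
wrist_force: [-0.1, -0.2, -3.6]
finger_gap: 0.149
grasp_force: 79.4
```

```bash
python3 log.py
```

```text
7.4 [-1.371  0.633  1.149  2.244 -0.677  0.224  0.45 ] [493.6 139.2 299.5] [1.575 2.024 0.185] 0.14914550033640572
```

```bash
cat > fit.py <<'E'
from fk import *
import json
D=[([-1.1512,.69,-.19448,1.56638,.1573,.90249,-.21513],[235.0,578.41,230.45],[-.602166,-3.083126,.002983]),
([.284,.722,.045,1.945,-.068,.476,.265],[490.961,-205.846,130.497],[-2.344,-2.091,-.002]),
([-0.819,0.437,0.436,2.272,-1.,0.044,0.698],[499.9,170.7,261.1],[1.8,2.131,.49])]
D+=[json.loads(l) for l in open("log.jsonl")]
s=[-1]*4
def Ms(q):
    a=Rz(-q[0]);b=a@Ry(q[1]);c=b@Rz(-q[2]);d=c@Ry(q[3]);e=d@Rz(-q[4]);f=e@Ry(q[5]);g=f@Rz(-q[6]+np.pi/2); return a,b,c,d,e,f,g
def A(q):
    a,b,c,d,e,f,g=Ms(q)  # offsets: base z (fixed), x,y after j1; y,z after j3 ; x elbow before/after; y,z after j5; x after j6; z tool
    return np.c_[[0,0,1],a[:,0],a[:,1],c[:,2],c[:,1],c[:,0],d[:,0],e[:,2],e[:,1],f[:,0],f[:,1],g[:,2]]
def solve(lam=1e-3):
    X=np.vstack([A(q) for q,_,_ in D]);y=np.hstack([p for _,p,_ in D])
    x0=np.array([317,0,0,400,0,0,0,400,0,0,0,300.])
    n=len(x0); x=np.linalg.lstsq(np.vstack([X,lam**.5*np.eye(n)]),np.r_[y,lam**.5*x0],rcond=None)[0]; return x,X@x-y
if __name__=="__main__":
    for lam in (1e-3,1e-2,.05):
        x,r=solve(lam); print(np.round(x,1)); print(np.round(r,1))
    for q,_,w in D: print(np.degrees(R.from_matrix(Ms(q)[-1].T@R.from_rotvec(w).as_matrix()).magnitude()))
E
python3 fit.py
```

```text
[348.1   2.9 -18.8 556.1 -26.5   1.2  -1.1 342.9  -0.4  -1.3  -0.4 330.4]
[-0.3 -0.1  0.   0.2 -0.1  0.3  0.3 -0.2 -0.4  0.1 -0.1 -0.2  0.  -0.3
  0.3 -0.3  0.4 -0. ]
[355.3  17.9 -19.2 520.9 -25.8   4.   -5.3 336.4  -0.3  -7.7  -0.3 315.6]
[-2.1 -1.   0.3  1.1 -0.4  1.6  1.5 -1.4 -3.3  0.7 -0.5 -0.9  0.5 -1.2
  2.  -2.2  2.1 -0.1]
[358.1  32.  -19.  481.7 -28.3   2.7 -13.9 335.    1.5 -14.    1.5 294.7]
[-4.9 -1.7  2.   1.9 -0.1  2.1  2.6 -3.6 -8.1  1.6 -1.9 -1.4  1.5 -0.8
  5.  -4.4  3.3 -1.7]
0.0013337348152776371
0.04326428887900474
0.07525012942722833
3.84334790465141e-14
2.7912632306889003e-14
2.140126828419296e-14
```

```bash
cat > ik.py <<'E'
from fit import *
L,_=solve(1e-4)
def FK(q): return A(q)@L,Ms(q)[-1]
def IK(p,M,q0,w=0.):
    def f(q):
        P,N=FK(q); return np.r_[(P-p)/10,R.from_matrix(N.T@M).as_rotvec()*10,w*(q-q0)]
    s=least_squares(f,np.clip(q0,LO+.011,HI-.011),bounds=(LO+.01,HI-.01)); return s.x,np.abs(f(s.x)[:6]).max()
FLIP=np.diag([-1.,-1,1])
E
python3 - <<'E'
from ik import *
rng=np.random.default_rng(0)
print(L.round(1))
for nm in("gold","black"):
  for fl,RR in(("same",RT),("flip",RT@FLIP)):
    n=0;best=None
    for k in range(30):
        q,e=IK(bay(nm,-135,0),RR,rng.uniform(LO,HI))
        if e<.01:
            q2,e2=IK(bay(nm,-150,60),RR,q,.01); q3,e3=IK(bay(nm,3,0),RR,q,.01)
            m=min(np.minimum(x-LO,HI-x).min() for x in(q,q2,q3)) if max(e2,e3)<.1 else -1
            n+=1
            if best is None or m>best[0]: best=(m,q2,q,q3)
    print(nm,fl,n,best and np.round(best[0],2)); 
    if best: print(np.round(best[1:],2))
E
```

```text
[346.6   0.3 -18.7 562.1 -26.7   0.7  -0.6 344.1  -0.3  -0.2  -0.3 332.7]
gold same 18 0.05
[[ 0.02  1.05 -1.22  2.51  1.93  1.31 -2.39]
 [ 0.05  1.16 -1.15  2.4   2.04  1.3  -2.29]
 [ 0.16  1.06 -1.21  2.04  1.81  1.1  -1.81]]
gold flip 18 0.05
[[ 0.04  1.09 -1.3   2.51  1.9   1.38  0.78]
 [ 0.08  1.2  -1.23  2.4   2.02  1.37  0.9 ]
 [ 0.19  1.11 -1.29  2.04  1.82  1.18  1.37]]
black same 25 0.17
[[-0.29  0.99 -1.07  2.35  1.84  1.22 -2.49]
 [-0.26  1.09 -1.01  2.26  1.94  1.2  -2.41]
 [-0.12  1.   -1.05  1.93  1.73  1.04 -1.92]]
black flip 17 0.21
[[-0.28  1.01 -1.11  2.35  1.83  1.25  0.67]
 [-0.24  1.11 -1.05  2.26  1.94  1.24  0.75]
 [-0.11  1.02 -1.09  1.93  1.74  1.09  1.23]]
```

```bash
cat >> ik.py <<'E'
def jac(q):
    P,N=FK(q); J=np.zeros((6,7))
    for i in range(7):
        d=q.copy(); d[i]+=1e-5; P2,N2=FK(d); J[:3,i]=(P2-P)/1e-5/100; J[3:,i]=R.from_matrix(N2@N.T).as_rotvec()/1e-5
    return J
def follow(q,poses,sub=4):   # min-norm follower, guess at the controller
    q=q.copy(); out=[]
    for p,M in poses:
        for k in range(sub):
            P,N=FK(q); e=np.r_[(p-P)/100,R.from_matrix(M@N.T).as_rotvec()]/(sub-k)
            J=jac(q); q=np.clip(q+J.T@np.linalg.solve(J@J.T+1e-5*np.eye(6),e),LO,HI)
        out.append(q.copy())
    return np.array(out)
E
python3 - <<'E'
from ik import *
rng=np.random.default_rng(1); q0=np.array(D[-1][0])
C=[]
for k in range(90):
    RR=RT@FLIP if k%3 else RT
    q2,e=IK(bay("gold",-150,70),RR,rng.uniform(LO,HI),.0)
    q2,e=IK(bay("gold",-150,70),RR,q2*.7+.3*(LO+HI)/2,.003)
    if e>.02: continue
    path=follow(q2,[(bay("gold",x,z),RR) for x,z in((-140,35),(-135,0),(-100,0),(-65,0),(-30,0),(3,0))])
    e=np.abs(FK(path[-1])[0]-bay("gold",3,0)).max(); m=min(np.minimum(x-LO,HI-x).min() for x in [q2,*path])
    C.append((k%3>0,m,e,np.abs(q2-q0).max(),q2,path[1],path[-1]))
C.sort(key=lambda c:-c[1])
for c in C[:14]: print(c[0],round(c[1],3),round(c[2],1),round(c[3],2),c[4].round(2),c[5].round(2),c[6].round(2))
E
```

```text
False 0.046 0.1 2.79 [ 0.05  1.11 -1.37  2.51  1.85  1.43 -2.34] [ 0.09  1.23 -1.28  2.4   2.    1.42 -2.22] [ 0.19  1.12 -1.31  2.04  1.82  1.2  -1.77]
False 0.046 0.1 2.79 [ 0.05  1.11 -1.37  2.51  1.85  1.43 -2.34] [ 0.09  1.23 -1.28  2.4   2.    1.42 -2.22] [ 0.19  1.12 -1.31  2.04  1.82  1.2  -1.77]
False 0.046 0.1 2.79 [ 0.05  1.11 -1.37  2.51  1.85  1.43 -2.34] [ 0.09  1.23 -1.28  2.4   2.    1.42 -2.22] [ 0.19  1.12 -1.31  2.04  1.82  1.2  -1.77]
False 0.042 0.1 2.91 [-0.03  0.97 -1.11  2.52  1.96  1.2  -2.46] [ 0.    1.1  -1.03  2.4   2.08  1.2  -2.36] [ 0.08  0.95 -1.    2.04  1.82  0.9  -1.88]
True 0.042 0.1 2.65 [-0.04  0.96 -1.1   2.52  1.97  1.19  0.68] [-0.    1.09 -1.02  2.4   2.09  1.19  0.77] [ 0.08  0.94 -0.98  2.04  1.82  0.89  1.25]
False 0.042 0.1 2.92 [-0.04  0.95 -1.09  2.52  1.97  1.18 -2.47] [-0.01  1.09 -1.01  2.4   2.09  1.18 -2.37] [ 0.07  0.94 -0.97  2.04  1.82  0.88 -1.89]
False 0.041 0.1 2.93 [-0.05  0.94 -1.06  2.52  1.99  1.16 -2.48] [-0.02  1.07 -0.99  2.4   2.1   1.16 -2.39] [ 0.06  0.92 -0.94  2.04  1.82  0.85 -1.9 ]
False 0.041 0.1 2.93 [-0.05  0
[... 332 characters left out ...]
-2.51] [-0.04  1.05 -0.94  2.4   2.12  1.12 -2.42] [ 0.02  0.89 -0.86  2.05  1.83  0.79 -1.93]
True 0.04 0.1 2.69 [-0.07  0.92 -1.01  2.52  2.02  1.12  0.63] [-0.04  1.05 -0.94  2.4   2.13  1.12  0.72] [ 0.02  0.89 -0.86  2.05  1.83  0.79  1.21]
True 0.04 0.1 2.7 [-0.08  0.91 -0.98  2.52  2.03  1.1   0.62] [-0.05  1.04 -0.91  2.4   2.14  1.11  0.7 ] [ 0.01  0.88 -0.83  2.05  1.83  0.76  1.19]
False 0.038 0.2 3.0 [-0.11  0.89 -0.92  2.52  2.06  1.06 -2.55] [-0.08  1.02 -0.86  2.4   2.16  1.06 -2.48] [-0.04  0.85 -0.75  2.05  1.85  0.69 -1.98]
False 0.038 0.2 3.01 [-0.12  0.88 -0.91  2.52  2.07  1.05 -2.56] [-0.09  1.01 -0.84  2.4   2.17  1.05 -2.49] [-0.05  0.84 -0.73  2.05  1.85  0.68 -1.99]
```

Run:
```python
from ik import *
q0=env.observe()["joint_pos"]; qs=np.array([-.04,.96,-1.1,2.50,1.97,1.19,.68])
mid=(q0+qs)/2
for nm,way in(("direct",[q0,qs]),("via vertical",[q0,np.array([-.3,.6,.0,2.1,.6,.5,.4]),qs])):
    qp=np.vstack([np.linspace(a,b,25)[1:] for a,b in zip(way,way[1:])])
    poses=[FK(q) for q in qp]; f=follow(q0,poses)
    er=[np.abs(FK(a)[0]-p[0]).max() for a,p in zip(f,poses)]
    print(nm,"maxerr",max(er),f[-1].round(2),"rot/step",max(np.degrees(R.from_matrix(a[1].T@b[1]).magnitude()) for a,b in zip(poses,poses[1:])))
    for i in range(0,len(qp),4): print(qp[i].round(2),f[i].round(2),poses[i][0].round(0),poses[i][1][:,2].round(2))
```

```text
direct maxerr 195.01996965623127 [-1.34  0.85  1.12  2.53  0.93  0.04  1.73] rot/step 10.240514803905546
[-1.32  0.65  1.06  2.25 -0.57  0.26  0.46] [-1.32  0.66  1.08  2.25 -0.62  0.27  0.52] [468. 136. 265.] [ 0.41 -0.25 -0.88]
[-1.09  0.7   0.68  2.3  -0.13  0.42  0.5 ] [-1.17  0.76  0.84  2.3  -0.39  0.45  0.81] [359.  95. 177.] [ 0.05 -0.38 -0.92]
[-0.87  0.76  0.31  2.34  0.32  0.59  0.54] [-1.08  0.86  0.69  2.35 -0.13  0.53  1.1 ] [287.  35. 154.] [-0.16 -0.56 -0.81]
[-0.65  0.81 -0.07  2.38  0.76  0.75  0.57] [-1.04  0.93  0.61  2.4   0.17  0.44  1.38] [287.  -9. 146.] [-0.13 -0.67 -0.73]
[-0.43  0.86 -0.44  2.43  1.2   0.91  0.61] [-1.05  0.98  0.64  2.46  0.48  0.14  1.59] [341.   3. 115.] [ 0.08 -0.61 -0.79]
[-0.21  0.92 -0.82  2.47  1.64  1.07  0.65] [-1.15  0.97  0.83  2.5   0.73  0.04  1.75] [412.  93.  92.] [ 0.33 -0.28 -0.9 ]
via vertical maxerr 184.19716813404386 [-1.27  0.81  0.99  2.54  0.79  0.04  1.87] rot/step 5.839825471169178
[-1.33  0.63  1.1   2.24 -0.62  0.24  0.45] [-1.33  0.64  1.11  2.24 -0.66  0.24  0.48] [492. 135. 288.] [ 0.47 -0.23 -0.85]
[-1.15  0.
[... 664 characters left out ...]
6  0.7   0.57  2.13 -0.18  0.39  1.29] [477.  10. 171.] [ 0.07 -0.27 -0.96]
[-0.25  0.68 -0.23  2.18  0.89  0.64  0.46] [-0.72  0.75  0.55  2.21 -0.02  0.35  1.44] [437.   8. 145.] [ 0.02 -0.36 -0.93]
[-0.2   0.74 -0.41  2.25  1.11  0.76  0.5 ] [-0.78  0.8   0.55  2.28  0.15  0.24  1.57] [421.  11. 129.] [ 0.06 -0.41 -0.91]
[-0.16  0.8  -0.6   2.32  1.34  0.87  0.55] [-0.86  0.85  0.58  2.35  0.31  0.06  1.7 ] [426.  30. 116.] [ 0.16 -0.4  -0.9 ]
[-0.12  0.86 -0.78  2.38  1.57  0.99  0.6 ] [-0.97  0.88  0.67  2.42  0.46  0.04  1.82] [441.  72. 108.] [ 0.3  -0.3  -0.91]
[-0.07  0.92 -0.96  2.45  1.8   1.1   0.64] [-1.11  0.85  0.81  2.49  0.63  0.04  1.88] [456. 137. 112.] [ 0.43 -0.1  -0.9 ]
```

```bash
cat >> ik.py <<'E'
from scipy.spatial.transform import Slerp
def seg(a,b):  # straight tool path in rows
    n=int(max(np.ceil(np.linalg.norm(b[0]-a[0])/45),np.ceil(np.degrees(R.from_matrix(a[1].T@b[1]).magnitude())/7.5),1))
    w=R.from_matrix(a[1].T@b[1]).as_rotvec()
    return [(a[0]+(b[0]-a[0])*k/n,a[1]@R.from_rotvec(w*k/n).as_matrix()) for k in range(1,n+1)]
def chain(q,keys):
    a=FK(q); ps=[]
    for b in keys: ps+=seg(a,b); a=b
    return ps,follow(q,ps,3)
E
python3 - <<'E'
from ik import *
q=np.array(D[0][0]); K=[(np.array([430,150,280.]),down(20)),(np.array([491,-205.8,130.5]),down(-6.7))]
print("gold sim",chain(q,K)[1][-1].round(3),"real",D[1][0])
for i in(3,4):
    q=np.array(D[i][0]); b=(np.array(D[i+1][1]),R.from_rotvec(D[i+1][2]).as_matrix()); print(chain(q,[b])[1][-1].round(3),np.round(D[i+1][0],3))
E
```

```text
gold sim [ 0.276  0.722  0.057  1.946 -0.082  0.475  0.275] real [0.284, 0.722, 0.045, 1.945, -0.068, 0.476, 0.265]
[-1.214  0.805  1.228  1.842 -0.494  0.936  0.32 ] [-1.214  0.807  1.231  1.843 -0.497  0.937  0.325]
[-1.373  0.633  1.152  2.244 -0.674  0.225  0.447] [-1.371  0.633  1.149  2.244 -0.677  0.224  0.45 ]
```

```bash
cat > search.py <<'E'
from ik import *
import time,sys
def marg(f): return np.minimum(f-LO,HI-f).min()
def search(nm,q0,nvia,T=150,seed=0,x0=-133):
    rng=np.random.default_rng(seed); best=None; t0=time.time()
    while time.time()-t0<T:
        K=[]
        ok=True;q=q0;ps=[];m=9
        for v in range(nvia):
            pos=np.array([rng.uniform(430,620),rng.uniform(-220,180),rng.uniform(280,430)])
            tl=np.radians(rng.uniform(0,65));ph=rng.uniform(0,2*np.pi)
            M=R.from_rotvec(tl*np.array([np.cos(ph),np.sin(ph),0])).as_matrix()@down(rng.uniform(-180,180))
            p,f=chain(q,[(pos,M)]); mm=marg(f); er=np.abs(FK(f[-1])[0]-pos).max()
            if mm<.03 or er>3: ok=False;break
            q=f[-1];m=min(m,mm);K.append((pos,M))
        if not ok: continue
        for RR in(RT@FLIP,RT):
            kk=[(bay(nm,x0,70),RR)]+[(bay(nm,x,0),RR) for x in(x0,-70,3)]
            p,f=chain(q,kk); mm=min(m,marg(f)); er=np.abs(FK(f[-1])[0]-kk[-1][0]).max()
            if er<3 and (best is None or mm>best[0]):
                best=(mm,K,RR,f[-1]); print(round(time.time()-t0),round(mm,3),f[-1].round(2),RR is RT,flush=True)
                if mm>.08: return best
    return best
E
python3 - <<'E'
from search import *
import pickle
q0=env.observe()["joint_pos"]
b=search("gold",q0,1,100) 
if b is None or b[0]<.04:
    b2=search("gold",q0,2,250); b=b2 if b is None or (b2 and b2[0]>b[0]) else b
pickle.dump(b,open("plan.pkl","wb")); print(b)
E
```

```text
6 0.0 [-0.65  0.77  0.27  2.08  3.29  0.2   2.66] True
4 0.0 [-0.65  0.77  0.27  2.08  3.29  0.2   2.66] True
54 0.062 [-0.33  0.76 -0.24  2.06  2.08  0.36  0.81] False
81 0.067 [-0.47  0.75 -0.02  2.07  2.4   0.25  0.46] False
115 0.071 [-0.41  0.75 -0.11  2.07  2.24  0.29  0.63] False
(np.float64(0.07076926380145121), [(array([579.811, -85.426, 382.878]), array([[-0.563,  0.686,  0.46 ],
       [ 0.821,  0.525,  0.223],
       [-0.089,  0.503, -0.86 ]])), (array([489.368, -64.169, 315.64 ]), array([[ 0.035, -0.863,  0.504],
       [-0.627, -0.411, -0.662],
       [ 0.779, -0.293, -0.555]]))], array([[ 0.167, -0.854,  0.493],
       [-0.986, -0.144,  0.083],
       [ 0.   , -0.5  , -0.866]]), array([-0.414,  0.75 , -0.107,  2.068,  2.243,  0.287,  0.631]))
```

```bash
cat > rows.py <<'E'
from ik import *
def rows(key,margin=0):
    o=env.observe(); a=(o["tool_pos"],R.from_rotvec(o["orientation"]).as_matrix())
    ps=seg(a,key); ps=ps[:12]
    out=[np.round(inc(p,M,a),2).tolist() for p,M in ps]+([] if len(ps)>=11 else [np.round(inc(*ps[-1],a),2).tolist()])
    print(len(seg(a,key)),"rows:",[float(x) for r in out for x in r])
E
cat > go.py <<'E'
import sys,pickle
from rows import *
where(sys.argv[1]); print(env.observe()["joint_pos"])
b=pickle.load(open("plan.pkl","rb")); k=sys.argv[2]
rows(b[1][int(k)] if k in "012" else (bay(sys.argv[1],float(k),float(sys.argv[3])),b[2]))
E
python3 go.py gold 0
```

```text
7.4 bay xyz [-39.503 -54.014 205.916] turn err deg [  2.471 -17.789  -9.369] F bay [-1.876 -0.228 -3.017] 0.14914550033640572 79.36121463775635
[-1.371  0.633  1.149  2.244 -0.677  0.224  0.45 ]
6 rows: [-1.04, 0.18, 0.1, -0.17, 0.52, -0.3, -2.08, 0.35, 0.21, -0.34, 1.04, -0.6, -3.12, 0.53, 0.31, -0.52, 1.56, -0.9, -4.16, 0.7, 0.42, -0.69, 2.07, -1.2, -5.2, 0.88, 0.52, -0.86, 2.59, -1.5, -6.25, 1.06, 0.63, -1.03, 3.11, -1.8, -6.25, 1.06, 0.63, -1.03, 3.11, -1.8]
```

Emit:
play_rows(increments=[-1.04,0.18,0.1,-0.17,0.52,-0.3,-2.08,0.35,0.21,-0.34,1.04,-0.6,-3.12,0.53,0.31,-0.52,1.56,-0.9,-4.16,0.7,0.42,-0.69,2.07,-1.2,-5.2,0.88,0.52,-0.86,2.59,-1.5,-6.25,1.06,0.63,-1.03,3.11,-1.8,-6.25,1.06,0.63,-1.03,3.11,-1.8])

```text
clock: 8.1
tool_pos: [556.9, -11.2, 344.6]
orientation: [1.33, 2.41, 0.512]
wrist_force: [1.2, 0.9, -4.2]
finger_gap: 0.145
grasp_force: 79.3
```

```bash
python3 go.py gold 1
```

```text
8.1 bay xyz [  15.384 -212.82   226.308] turn err deg [  0.795   4.147 -21.562] F bay [-0.911  0.697 -4.304] 0.14527514930879237 79.3086040019989
[-0.114  0.305  0.202  2.079 -0.702  0.371  1.236]
24 rows: [-0.01, -0.09, -0.01, 0.39, 0.11, -0.84, -0.02, -0.19, -0.03, 0.78, 0.22, -1.68, -0.02, -0.28, -0.04, 1.17, 0.32, -2.51, -0.03, -0.37, -0.06, 1.56, 0.43, -3.35, -0.04, -0.46, -0.07, 1.95, 0.54, -4.19, -0.05, -0.56, -0.08, 2.35, 0.65, -5.03, -0.06, -0.65, -0.1, 2.74, 0.75, -5.86, -0.07, -0.74, -0.11, 3.13, 0.86, -6.7, -0.07, -0.84, -0.12, 3.52, 0.97, -7.54, -0.08, -0.93, -0.14, 3.91, 1.08, -8.38, -0.09, -1.02, -0.15, 4.3, 1.18, -9.21, -0.1, -1.12, -0.16, 4.69, 1.29, -10.05]
```

```bash
cat > check.py <<'E'
import sys,pickle
from search import *
b=pickle.load(open("plan.pkl","rb")); nm=sys.argv[1]; q0=env.observe()["joint_pos"]
fin=[(bay(nm,-133,70),b[2])]+[(bay(nm,x,0),b[2]) for x in(-133,-70,3)]
for i in range(len(b[1])+1):
    p,f=chain(q0,b[1][i:]+fin); d=np.abs(np.diff(np.vstack([q0,f]),axis=0)).max(); print(i,"margin",marg(f).round(3),"err",np.abs(FK(f[-1])[0]-fin[-1][0]).max().round(1),"maxstep",d.round(2),f[-1].round(2))
E
python3 check.py gold; python3 go.py gold 0
```

```text
0 margin 0.071 err 0.6 maxstep 0.24 [-0.41  0.75 -0.12  2.07  2.23  0.29  0.65]
1 margin 0.07 err 0.5 maxstep 0.24 [-0.43  0.75 -0.07  2.07  2.29  0.27  0.57]
2 margin 0.0 err 62.3 maxstep 0.1 [-0.7   0.77  0.36  2.09  0.41  0.04  2.39]
8.1 bay xyz [  15.384 -212.82   226.308] turn err deg [  0.795   4.147 -21.562] F bay [-0.911  0.697 -4.304] 0.14527514930879237 79.3086040019989
[-0.114  0.305  0.202  2.079 -0.702  0.371  1.236]
2 rows: [-1.0, -0.03, -0.42, -0.18, 0.22, -0.16, -1.99, -0.06, -0.85, -0.35, 0.44, -0.32, -1.99, -0.06, -0.85, -0.35, 0.44, -0.32]
```

Emit:
play_rows(increments=[-0.01,-0.09,-0.01,0.39,0.11,-0.84,-0.02,-0.19,-0.03,0.78,0.22,-1.68,-0.02,-0.28,-0.04,1.17,0.32,-2.51,-0.03,-0.37,-0.06,1.56,0.43,-3.35,-0.04,-0.46,-0.07,1.95,0.54,-4.19,-0.05,-0.56,-0.08,2.35,0.65,-5.03,-0.06,-0.65,-0.1,2.74,0.75,-5.86,-0.07,-0.74,-0.11,3.13,0.86,-6.7,-0.07,-0.84,-0.12,3.52,0.97,-7.54,-0.08,-0.93,-0.14,3.91,1.08,-8.38,-0.09,-1.02,-0.15,4.3,1.18,-9.21,-0.1,-1.12,-0.16,4.69,1.29,-10.05])

```text
clock: 9.3
tool_pos: [524.1, -37.3, 329.7]
orientation: [-0.522, 2.983, -0.594]
wrist_force: [0.5, -0.0, -3.2]
finger_gap: 0.147
grasp_force: 79.3
```

```bash
python3 check.py gold; python3 go.py gold 1
```

```text
0 margin 0.07 err 0.5 maxstep 0.24 [-0.43  0.75 -0.09  2.07  2.27  0.28  0.6 ]
1 margin 0.069 err 0.5 maxstep 0.24 [-0.44  0.75 -0.07  2.07  2.3   0.27  0.57]
2 margin 0.0 err 56.1 maxstep 1.33 [-0.69  0.76  0.33  2.09  0.32  0.04  2.48]
9.3 bay xyz [ -23.793 -233.183  231.755] turn err deg [  38.57     7.302 -102.663] F bay [-1.178 -0.103 -2.981] 0.14663441239731886 79.28693532943726
[-0.521  0.44   0.39   1.876  0.309  0.821  1.539]
12 rows: [0.09, -0.01, 0.04, 0.39, 0.11, -0.84, 0.17, -0.03, 0.08, 0.78, 0.22, -1.67, 0.26, -0.04, 0.12, 1.17, 0.32, -2.51, 0.35, -0.06, 0.16, 1.56, 0.43, -3.35, 0.43, -0.07, 0.19, 1.95, 0.54, -4.18, 0.52, -0.09, 0.23, 2.34, 0.65, -5.02, 0.61, -0.1, 0.27, 2.73, 0.75, -5.86, 0.69, -0.12, 0.31, 3.12, 0.86, -6.69, 0.78, -0.13, 0.35, 3.51, 0.97, -7.53, 0.87, -0.14, 0.39, 3.9, 1.08, -8.37, 0.95, -0.16, 0.43, 4.29, 1.18, -9.2, 1.04, -0.17, 0.47, 4.68, 1.29, -10.04]
```

Emit:
play_rows(increments=[0.09,-0.01,0.04,0.39,0.11,-0.84,0.17,-0.03,0.08,0.78,0.22,-1.67,0.26,-0.04,0.12,1.17,0.32,-2.51,0.35,-0.06,0.16,1.56,0.43,-3.35,0.43,-0.07,0.19,1.95,0.54,-4.18,0.52,-0.09,0.23,2.34,0.65,-5.02,0.61,-0.1,0.27,2.73,0.75,-5.86,0.69,-0.12,0.31,3.12,0.86,-6.69,0.78,-0.13,0.35,3.51,0.97,-7.53,0.87,-0.14,0.39,3.9,1.08,-8.37,0.95,-0.16,0.43,4.29,1.18,-9.2,1.04,-0.17,0.47,4.68,1.29,-10.04])

```text
clock: 10.5
tool_pos: [488.5, -63.4, 314.2]
orientation: [2.059, -1.531, 1.308]
wrist_force: [0.7, -0.9, -2.9]
finger_gap: 0.147
grasp_force: 79.5
```

```bash
sed -i 's/OFF=dict(gold=-2.4/OFF=dict(gold=2.4-2.4-2.4/' frames.py; python3 check.py gold; python3 go.py gold -133 100
```

```text
0 margin 0.069 err 0.5 maxstep 0.24 [-0.44  0.75 -0.06  2.07  2.32  0.26  0.55]
1 margin 0.069 err 0.5 maxstep 0.24 [-0.44  0.75 -0.07  2.07  2.31  0.27  0.56]
2 margin 0.069 err 0.5 maxstep 0.24 [-0.44  0.75 -0.07  2.07  2.3   0.27  0.56]
10.5 bay xyz [ -65.702 -252.939  238.004] turn err deg [-65.226  -7.141 147.158] F bay [-1.023 -1.022 -2.808] 0.1474429987636805 79.45920825004578
[-0.879  0.57   0.477  2.417  1.559  0.709  1.461]
7 rows: [-0.99, -0.11, -0.34, 0.09, -0.84, 0.35, -1.99, -0.22, -0.68, 0.18, -1.69, 0.69, -2.98, -0.34, -1.02, 0.28, -2.54, 1.04, -3.98, -0.45, -1.37, 0.37, -3.38, 1.39, -4.97, -0.56, -1.71, 0.46, -4.23, 1.74, -5.96, -0.67, -2.05, 0.56, -5.07, 2.08, -6.96, -0.79, -2.39, 0.65, -5.92, 2.43, -6.96, -0.79, -2.39, 0.65, -5.92, 2.43]
```

```bash
sed -i 's/OFF=dict(gold=2.4-2.4-2.4/OFF=dict(gold=2.4/' frames.py; python3 go.py gold -133 90
```

```text
10.5 bay xyz [ -65.702 -257.739  238.004] turn err deg [-65.226  -7.141 147.158] F bay [-1.023 -1.022 -2.808] 0.1474429987636805 79.45920825004578
[-0.879  0.57   0.477  2.417  1.559  0.709  1.461]
7 rows: [-1.03, -0.12, -0.33, 0.09, -0.84, 0.35, -2.06, -0.25, -0.66, 0.18, -1.69, 0.69, -3.09, -0.37, -0.99, 0.28, -2.54, 1.04, -4.12, -0.5, -1.32, 0.37, -3.38, 1.39, -5.15, -0.62, -1.65, 0.46, -4.23, 1.74, -6.18, -0.74, -1.98, 0.56, -5.07, 2.08, -7.21, -0.87, -2.31, 0.65, -5.92, 2.43, -7.21, -0.87, -2.31, 0.65, -5.92, 2.43]
```

Emit:
play_rows(increments=[-1.03,-0.12,-0.33,0.09,-0.84,0.35,-2.06,-0.25,-0.66,0.18,-1.69,0.69,-3.09,-0.37,-0.99,0.28,-2.54,1.04,-4.12,-0.5,-1.32,0.37,-3.38,1.39,-5.15,-0.62,-1.65,0.46,-4.23,1.74,-6.18,-0.74,-1.98,0.56,-5.07,2.08,-7.21,-0.87,-2.31,0.65,-5.92,2.43,-7.21,-0.87,-2.31,0.65,-5.92,2.43,-7.21,-0.87,-2.31,0.65,-5.92,2.43,-7.21,-0.87,-2.31,0.65,-5.92,2.43])

```text
clock: 11.5
tool_pos: [465.1, 191.0, 153.0]
orientation: [-2.062, 1.748, -0.481]
wrist_force: [1.1, 0.6, -2.6]
finger_gap: 0.149
grasp_force: 79.4
```

```bash
python3 check.py gold|tail -1; python3 go.py gold -133 15
python3 - <<'E'
from h import *
s,t=cam("side"),cam("top")
w=np.hstack([t["image"][140:280,100:280],s["image"][80:220,130:310]])[:,:,::-1]
cv2.imwrite("pics/hov.png",cv2.convertScaleAbs(cv2.resize(w,None,fx=2.2,fy=2.2,interpolation=cv2.INTER_CUBIC),alpha=1.5))
E
```

```text
2 margin 0.073 err 0.5 maxstep 0.13 [-0.46  0.75 -0.05  2.07  2.32  0.26  0.53]
11.5 bay xyz [-129.551   -2.999   88.748] turn err deg [   0.798   -0.414 -179.959] F bay [-0.271  0.423 -2.893] 0.14887332577316315 79.41626071929932
[-0.449  0.681 -0.312  2.496  2.376  0.657  0.278]
2 rows: [-0.05, 0.05, 0.92, -0.02, -0.03, -0.0, -0.09, 0.1, 1.84, -0.03, -0.06, -0.0, -0.09, 0.1, 1.84, -0.03, -0.06, -0.0]
```

View pics/hov.png

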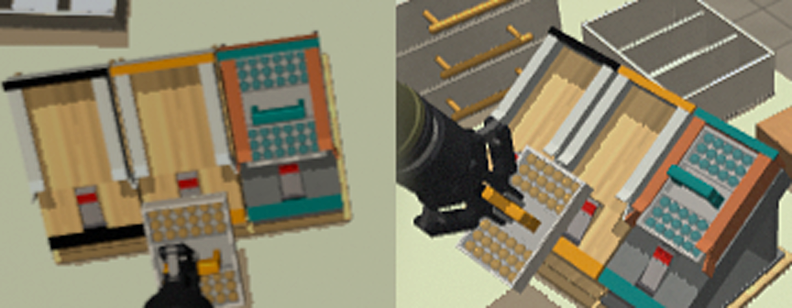

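The gold case is above the foot of its bay, tilted to match the slope. Its leading edge runs from about (166,235) to (205,229) in the full-size top view; I'll check how well it is centred.

Run:
```python
from frames import *
t=cam("top"); 
im=cv2.resize(t["image"][215:275,155:225,::-1],None,fx=8,fy=8,interpolation=cv2.INTER_CUBIC); cv2.imwrite("pics/edge.png",cv2.convertScaleAbs(im,alpha=1.6))
for uv in((165.7,235.3),(205.2,228.4)):
    o,v=ray(t,uv); p=o+v*((home["gold"]-o)@BZ+82.7)/(v@BZ); print(RB.T@(p-home["gold"]))
```

```text
[-63.627  35.037  82.7  ]
[-60.46  -57.882  82.7  ]
```

View pics/edge.png

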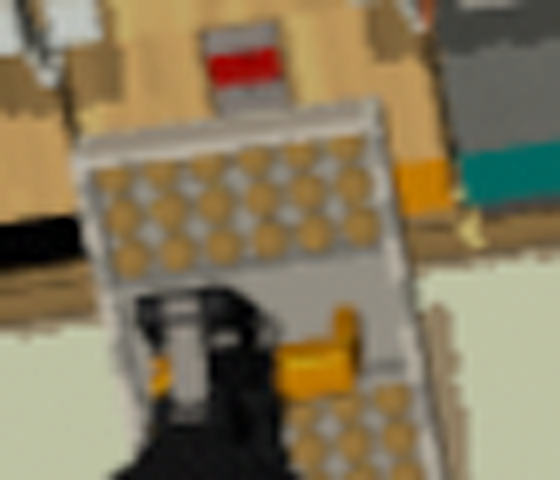

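```bash
sed -i 's/OFF=dict(gold=2.4/OFF=dict(gold=4.5/' frames.py; python3 go.py gold -135 14
```

```text
11.65 bay xyz [-128.739   -3.354   88.503] turn err deg [ -0.593   0.599 179.978] F bay [-1.821 -0.366 -3.506] 0.14980768099282507 79.41505193710327
[-0.451  0.682 -0.313  2.495  2.377  0.658  0.277]
2 rows: [-0.05, 0.08, 0.93, -0.02, -0.02, 0.0, -0.1, 0.17, 1.86, -0.05, -0.05, 0.0, -0.1, 0.17, 1.86, -0.05, -0.05, 0.0]
```

Emit:
play_rows(increments=[-0.05,0.08,0.6,-0.02,-0.02,0,-0.1,0.17,1.2,-0.05,-0.05,0,-0.1,0.17,1.6,-0.05,-0.05,0,-0.1,0.17,1.86,-0.05,-0.05,0,-0.1,0.17,1.86,-0.05,-0.05,0,-0.1,0.17,1.86,-0.05,-0.05,0])

```text
clock: 12.25
tool_pos: [495.9, 202.3, 85.0]
orientation: [-2.066, 1.744, -0.464]
wrist_force: [-0.1, 0.9, -2.8]
finger_gap: 0.149
grasp_force: 79.4
```

```bash
python3 go.py gold -133 0
python3 - <<'E'
from h import *
t=cam("top"); im=cv2.resize(t["image"][205:260,150:225,::-1],None,fx=8,fy=8,interpolation=cv2.INTER_CUBIC); cv2.imwrite("pics/edge2.png",cv2.convertScaleAbs(im,alpha=1.6))
E
```

```text
12.25 bay xyz [-135.657    0.953   13.782] turn err deg [  0.164  -0.136 179.976] F bay [-1.382  0.95  -2.456] 0.14874019840423644 79.41470503807068
[-0.401  0.866 -0.337  2.431  2.473  0.766  0.244]
1 rows: [0.02, -0.07, 0.34, 0.01, 0.01, 0.0, 0.02, -0.07, 0.34, 0.01, 0.01, 0.0]
```

View pics/edge2.png

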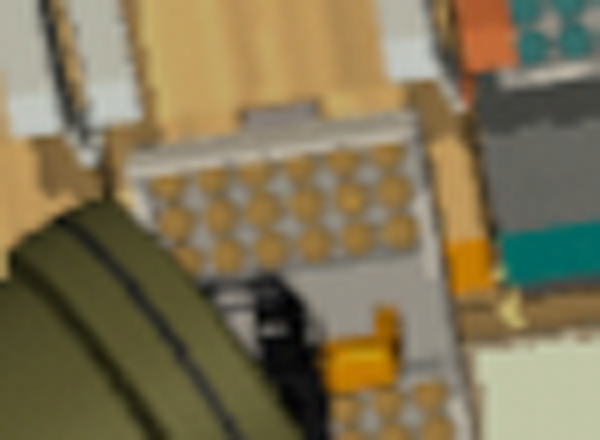

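Centred to about 1 mm: case edges at crop (130,172) and (420,135), flanges at (140,118) and (387,80). Lowering onto the latch.

```bash
sed -i 's/OFF=dict(gold=4.5/OFF=dict(gold=5.5/' frames.py
```

Emit:
play_rows(increments=[0,-0.05,0.15,0,0,0,0,-0.05,0.25,0,0,0,0,-0.05,0.32,0,0,0,0,-0.05,0.32,0,0,0,0,-0.05,0.32,0,0,0])

```text
clock: 12.8
tool_pos: [502.9, 203.7, 76.7]
orientation: [-2.066, 1.741, -0.465]
wrist_force: [-12.9, -2.9, 23.8]
finger_gap: 0.145
grasp_force: 83.7
```

```bash
python3 go.py gold -128 0
```

```text
12.8 bay xyz [-133.635    0.134    2.93 ] turn err deg [  0.302   0.019 179.893] F bay [ 0.447 -0.677 27.198] 0.14480844361403442 83.65443348884583
[-0.393  0.887 -0.335  2.414  2.485  0.771  0.249]
1 rows: [0.0, -0.14, 0.07, -0.0, 0.02, 0.01, 0.0, -0.14, 0.07, -0.0, 0.02, 0.01]
```

Emit:
play_rows(increments=[0,-0.04,-0.03,0,0,0,0,-0.2,-0.03,0,0,0,0,-0.4,-0.03,0,0,0,0,-0.55,-0.03,0,0,0,0,-0.55,-0.03,0,0,0])

```text
clock: 13.3
tool_pos: [518.4, 206.1, 85.8]
orientation: [-2.073, 1.747, -0.458]
wrist_force: [-11.6, -1.7, 3.0]
finger_gap: 0.146
grasp_force: 81.1
```

```bash
python3 go.py gold -90 3
```

```text
13.3 bay xyz [-115.499   -0.097    3.024] turn err deg [  0.276  -0.82  179.885] F bay [-8.635  0.303  8.489] 0.14612295642697717 81.1056661605835
[-0.39   0.853 -0.305  2.361  2.464  0.676  0.298]
1 rows: [-0.0, -0.64, -0.0, 0.06, 0.02, 0.01, -0.0, -0.64, -0.0, 0.06, 0.02, 0.01]
```

Emit:
play_rows(increments=[0,-0.2,0,0,0,0,0,-0.4,0,0.03,0,0,0,-0.6,0,0.06,0,0,0,-0.8,0,0.06,0,0,0,-0.8,0,0.06,0,0])

```text
clock: 13.8
tool_pos: [545.0, 210.8, 101.4]
orientation: [-2.068, 1.742, -0.463]
wrist_force: [-12.1, -2.2, 5.0]
finger_gap: 0.147
grasp_force: 81.5
```

```bash
python3 go.py gold -40 3
```

```text
13.8 bay xyz [-84.283   0.095   2.985] turn err deg [  0.307  -0.184 179.885] F bay [-8.105 -0.13  10.471] 0.14689730532351233 81.46878361701965
[-0.393  0.814 -0.259  2.289  2.436  0.573  0.36 ]
1 rows: [0.0, -1.11, -0.0, 0.02, 0.02, 0.01, 0.0, -1.11, -0.0, 0.02, 0.02, 0.01]
```

Emit:
play_rows(increments=[0,-0.25,0,0,0,0,0,-0.5,0,0.02,0,0,0,-0.75,0,0.02,0,0,0,-1.0,0,0.02,0,0,0,-1.25,0,0.02,0,0,0,-1.5,0,0.02,0,0,0,-1.5,0,0.02,0,0])

```text
clock: 14.5
tool_pos: [596.5, 220.0, 131.6]
orientation: [-2.065, 1.74, -0.465]
wrist_force: [-12.1, -2.1, 6.0]
finger_gap: 0.146
grasp_force: 81.3
```

```bash
python3 go.py gold 0 3
```

```text
14.5 bay xyz [-23.826   0.599   3.027] turn err deg [  0.35    0.172 179.916] F bay [-7.596 -0.097 11.344] 0.14590612580387366 81.30264043807983
[-0.432  0.76  -0.13   2.139  2.357  0.36   0.483]
21 rows: [0.35, -0.08, -0.3, -0.06, -0.01, 0.93, 0.71, -0.16, -0.6, -0.13, -0.02, 1.85, 1.06, -0.24, -0.9, -0.2, -0.03, 2.78, 1.42, -0.32, -1.2, -0.26, -0.04, 3.71, 1.77, -0.4, -1.5, -0.33, -0.05, 4.64, 2.12, -0.48, -1.8, -0.39, -0.06, 5.56, 2.48, -0.56, -2.1, -0.46, -0.08, 6.49, 2.83, -0.64, -2.4, -0.52, -0.08, 7.42, 3.19, -0.72, -2.7, -0.59, -0.1, 8.34, 3.54, -0.8, -3.0, -0.65, -0.11, 9.27, 3.9, -0.88, -3.3, -0.72, -0.12, 10.2, 4.25, -0.96, -3.6, -0.78, -0.13, 11.12]
```

Emit:
play_rows(increments=[0,-0.15,0,0,0,0,0,-0.3,0,0,0,0,0,-0.45,0,0,0,0,0,-0.55,0,0,0,0,0,-0.62,0,0,0,0,0,-0.66,0,0,0,0,0,-0.66,0,0,0,0])

```text
clock: 15.2
tool_pos: [617.4, 223.6, 143.9]
orientation: [-2.067, 1.742, -0.463]
wrist_force: [-13.0, -1.3, 4.6]
finger_gap: 0.145
grasp_force: 81.3
```

```bash
python3 go.py gold 5.0 3
```

```text
15.2 bay xyz [0.588 0.656 3.037] turn err deg [  0.375  -0.095 179.903] F bay [-9.033  0.851 10.532] 0.14512560288700058 81.3421368598938
[-0.466  0.746 -0.051  2.073  2.316  0.262  0.533]
1 rows: [0.02, -0.11, 0.0, 0.01, 0.03, 0.01, 0.02, -0.11, 0.0, 0.01, 0.03, 0.01]
```

Emit:
play_rows(increments=[0,-0.05,0,0,0,0,0,-0.1,0,0,0,0,0,-0.1,0,0,0,0])

```text
clock: 15.5
tool_pos: [618.3, 223.7, 144.4]
orientation: [-2.071, 1.744, -0.458]
wrist_force: [-17.8, -3.6, 3.5]
finger_gap: 0.144
grasp_force: 81.5
```

```bash
python3 go.py gold 9.0 3
python3 - <<'E'
from h import *
for n,b in(("top",(165,205,210,245)),("side",(195,150,240,200))): print(blobs(cam(n),(0,120,60),(8,255,255),b,3))
E
```

```text
15.5 bay xyz [1.641 0.64  3.031] turn err deg [  0.41   -0.569 179.864] F bay [-13.977  -0.543  12.155] 0.14355618083993751 81.48839235305786
[-0.472  0.745 -0.037  2.066  2.31   0.245  0.54 ]
1 rows: [0.02, -0.18, -0.0, 0.04, 0.03, 0.02, 0.02, -0.18, -0.0, 0.04, 0.03, 0.02]
[([188.6, 223.2], 5, [2.0, 1.0], 90.0)]
[([216.65, 173.7], 37, [7.4, 4.6], 31.0)]
```

The latch reads as up again (red tip at its original side-view spot, with the same area), so the gold case is locked. Releasing and retreating.

Emit:
play_rows(increments=[0,0.05,-0.02,0,0,0,0,0.05,-0.02,0,0,0,0,0.05,-0.02,0,0,0,0,0.05,-0.02,0,0,0], claw=0.45)

```text
clock: 16.0
tool_pos: [625.6, 224.3, 148.6]
orientation: [-2.056, 1.738, -0.474]
wrist_force: [0.1, 0.6, 0.5]
finger_gap: 0.453
grasp_force: 0.0
```

Emit:
play_rows(increments=[0,0,-0.4,0,0,0,0,0,-1,0,0,0,0,0,-2,0,0,0,0,0,-3,0,0,0,0,0,-3,0,0,0])

```text
clock: 16.5
tool_pos: [564.5, 214.3, 254.9]
orientation: [-2.053, 1.735, -0.474]
wrist_force: [0.7, 1.0, -0.3]
finger_gap: 0.453
grasp_force: 0.0
```

Run:
```python
from search import *
o=env.observe(); q0=o["joint_pos"]; print(o["clock"],q0.round(2),o["tool_pos"],o["wrist_force"],o["finger_gap"])
for n,b in(("top",(165,205,210,245)),("side",(195,150,240,200))): print(blobs(cam(n),(0,120,60),(8,255,255),b,3))
s=cam("side"); t=cam("top"); gh=[blobs(d,(18,150,90),(32,255,255),b,20) for d,b in((t,(160,170,215,215)),(s,(195,120,250,175)))]; print(gh)
B=np.array([495.,-386.5,0])
for az in(10.2-180,10.2):
  for up in(330,280,):
    for mid in((520,-50,350),(560,-100,350),(480,-100,330)):
      for ma in(az,az+20,az-20,az+45,az-45):
        K=[(np.array(mid,float),down(ma)),(B+[0,0,130],down(az)),(B+[0,0,29],down(az)),(B+[0,0,200],down(az)),(np.array(mid,float),down(ma)),(bay("black",-133,100),RT@(FLIP if az<0 else np.eye(3))),(bay("black",-133,0),RT@(FLIP if az<0 else np.eye(3))),(bay("black",3,0),RT@(FLIP if az<0 else np.eye(3)))]
        p,f=chain(q0,K); e=np.abs(FK(f[-1])[0]-K[-1][0]).max(); m=marg(f)
        if e<2 and m>.02: print(az,up,mid,ma,round(m,3),np.abs(np.diff(f,axis=0)).max().round(2),f[-1].round(2))
```

```text
16.5 [-0.72  0.51  0.27  2.15  1.93  0.05  0.88] [564.466 214.297 254.928] [ 0.708  1.047 -0.338] 0.4531499811342891
[([185.0, 223.0], 39, [4.0, 8.0], 90.0)]
[([216.65, 173.7], 37, [7.4, 4.6], 31.0)]
[[([169.28, 171.16], 68, [5.0, 24.0], 90.0), ([181.07, 196.76], 105, [7.7, 17.7], 74.1)], [([227.81, 139.02], 99, [19.7, 5.0], 31.0)]]
```

```bash
cat > s2.py <<'E'
from search import *
import pickle
B=np.array([495.,-386.5,0])
def rnd(rng):
    tl=np.radians(rng.uniform(0,65));ph=rng.uniform(0,2*np.pi)
    return np.array([rng.uniform(430,620),rng.uniform(-350,180),rng.uniform(280,430)]),R.from_rotvec(tl*np.array([np.cos(ph),np.sin(ph),0])).as_matrix()@down(rng.uniform(-180,180))
def leg(q0,ends,nvia,T,stop,seed=0,pre=[]):
    rng=np.random.default_rng(seed); best=None;t0=time.time()
    while time.time()-t0<T:
        K=list(pre)+[rnd(rng) for _ in range(nvia)]; p,f=chain(q0,K); m0=marg(f[1:]) if len(f) else 9
        if len(f) and (m0<.02 or np.abs(FK(f[-1])[0]-K[-1][0]).max()>3): continue
        for E in ends:
            p2,f2=chain(f[-1] if len(f) else q0,E); m=min(m0,marg(f2[1:]))
            if np.abs(FK(f2[-1])[0]-E[-1][0]).max()<3 and (best is None or m>best[0]):
                best=(m,K,E,f2[-1],len(p)+len(p2)); print(round(time.time()-t0),round(m,3),len(p)+len(p2),f2[-1].round(2),flush=True)
                if m>stop: return best
    return best
E
python3 - <<'E'
from s2 import *
q0=env.observe()["joint_pos"]
ends=[[(B+[0,0,130],down(a)),(B+[0,0,29],down(a)),(B+[0,0,220],down(a))] for a in(10.2,-169.8)]
pre=[(bay("black",-120,130),RT@FLIP)]
b=leg(q0,ends,1,90,.15,pre=pre)
pickle.dump(b,open("leg1.pkl","wb"))
c=leg(b[3],[[(bay("black",-133,90),r)]+[(bay("black",x,0),r) for x in(-133,-60,4)] for r in(RT@FLIP,RT)],1,120,.1)
if c is None or c[0]<.04: c=leg(b[3],[[(bay("black",-133,90),r)]+[(bay("black",x,0),r) for x in(-133,-60,4)] for r in(RT@FLIP,RT)],2,250,.08)
print(b);print(c)
E
```

```text
0 0.218 42 [ 0.54  0.7   0.09  1.58 -0.07  0.86  0.83]
0 0.212 37 [-0.65  0.78 -0.06  1.95  1.76  0.3   0.92]
(np.float64(0.21782678073094797), [(array([433.501, 303.902, 193.522]), array([[ 0.167, -0.854,  0.493],
       [-0.986, -0.144,  0.083],
       [ 0.   , -0.5  , -0.866]])), (array([533.289, 145.588, 402.378]), array([[-0.016, -0.777,  0.63 ],
       [-0.996, -0.046, -0.082],
       [ 0.092, -0.628, -0.772]]))], [(array([ 495. , -386.5,  130. ]), array([[-0.177,  0.984,  0.   ],
       [ 0.984,  0.177,  0.   ],
       [ 0.   ,  0.   , -1.   ]])), (array([ 495. , -386.5,   29. ]), array([[-0.177,  0.984,  0.   ],
       [ 0.984,  0.177,  0.   ],
       [ 0.   ,  0.   , -1.   ]])), (array([ 495. , -386.5,  220. ]), array([[-0.177,  0.984,  0.   ],
       [ 0.984,  0.177,  0.   ],
       [ 0.   ,  0.   , -1.   ]]))], array([ 0.542,  0.704,  0.086,  1.577, -0.073,  0.863,  0.834]), 42)
(np.float64(0.21204032717978194), [(array([533.289, 145.588, 402.378]), array([[-0.016, -0.777,  0.63 ],
       [-0.996, -0.046, -0.082],
       [ 0.092, -0.628, -0.772]]))], [(array([442.121, 305.36 , 152.381]), array([[ 0.167, -0.854,  0.493],
       [-0.986, -0.144,  0.083],
       [ 0.   , -0.5  , -0.866]])), (array([486.49 , 312.865,  74.439]), array([[ 0.167, -0.854,  0.493],
       [-0.986, -0.144,  0.083],
       [ 0.   , -0.5  , -0.866]])), (array([548.825, 323.408, 110.939]), array([[ 0.167, -0.854,  0.493],
       [-0.986, -0.144,  0.083],
       [ 0.   , -0.5  , -0.866]])), (array([603.474, 332.651, 142.939]), array([[ 0.167, -0.854,  0.493],
       [-0.986, -0.144,  0.083],
       [ 0.   , -0.5  , -0.866]]))], array([-0.654,  0.777, -0.062,  1.954,  1.76 ,  0.299,  0.924]), 37)
```

```bash
cat > g2.py <<'E'
import sys
from rows import *
V=(np.array([533.3,145.6,402.4]),np.array([[-.016,-.777,.63],[-.996,-.046,-.082],[.092,-.628,-.772]]))
U,S_,W=np.linalg.svd(V[1]); V=(V[0],U@W)
def B(z): return (np.array([495.,-386.5,z]),down(10.2))
def bb(x,z): return (bay("black",x,z),RT@FLIP)
where("black"); print(env.observe()["joint_pos"].round(2)); k=eval(sys.argv[1]); print("end err",np.abs(FK(chain(env.observe()["joint_pos"],[k])[1][-1])[0]-k[0]).max().round(1)); rows(k)
E
python3 g2.py "bb(-120,130)"
```

```text
16.7 bay xyz [   7.961 -110.471  122.87 ] turn err deg [  0.219   0.925 179.989] F bay [-0.274  0.25  -0.269] 0.4478551728162167 0.0
[-0.71  0.52  0.26  2.15  1.94  0.05  0.87]
end err 0.2
4 rows: [-0.69, 0.8, -0.05, -0.02, 0.0, 0.0, -1.38, 1.6, -0.1, -0.04, 0.01, 0.0, -2.07, 2.4, -0.15, -0.06, 0.01, 0.0, -2.76, 3.2, -0.2, -0.07, 0.02, 0.0, -2.76, 3.2, -0.2, -0.07, 0.02, 0.0]
```

Emit:
play_rows(increments=[-0.69,0.8,-0.05,-0.02,0,0,-1.38,1.6,-0.1,-0.04,0,0,-2.07,2.4,-0.15,-0.06,0,0,-2.76,3.2,-0.2,-0.07,0,0,-2.76,3.2,-0.2,-0.07,0,0,-2.76,3.2,-0.2,-0.07,0,0,-2.76,3.2,-0.2,-0.07,0,0], claw=0.6)

```text
clock: 17.4
tool_pos: [434.5, 302.6, 193.2]
orientation: [-2.062, 1.746, -0.467]
wrist_force: [0.9, -0.2, 0.5]
finger_gap: 0.6
grasp_force: 0.0
```

```bash
python3 g2.py V
```

```text
17.4 bay xyz [-119.544   -1.414  129.325] turn err deg [  -0.052   -0.05  -179.882] F bay [ 1.025 -0.322 -0.028] 0.5996669009184987 0.0
[-0.81  0.58 -0.16  2.34  1.93  0.47  0.5 ]
end err 0.2
7 rows: [0.61, -0.6, -0.52, 0.15, 0.18, 0.1, 1.22, -1.19, -1.04, 0.31, 0.37, 0.2, 1.83, -1.79, -1.56, 0.46, 0.55, 0.3, 2.44, -2.38, -2.08, 0.61, 0.74, 0.4, 3.05, -2.98, -2.6, 0.77, 0.92, 0.5, 3.66, -3.57, -3.12, 0.92, 1.11, 0.59, 4.27, -4.17, -3.64, 1.07, 1.29, 0.69, 4.27, -4.17, -3.64, 1.07, 1.29, 0.69]
```

Emit:
play_rows(increments=[0.61,-0.6,-0.52,0.15,0.18,0.1,1.22,-1.19,-1.04,0.31,0.37,0.2,1.83,-1.79,-1.56,0.46,0.55,0.3,2.44,-2.38,-2.08,0.61,0.74,0.4,3.05,-2.98,-2.6,0.77,0.92,0.5,3.66,-3.57,-3.12,0.92,1.11,0.59,4.27,-4.17,-3.64,1.07,1.29,0.69,4.27,-4.17,-3.64,1.07,1.29,0.69,4.27,-4.17,-3.64,1.07,1.29,0.69])

```text
clock: 18.3
tool_pos: [533.1, 145.0, 403.2]
orientation: [-1.871, 1.842, -0.749]
wrist_force: [-0.4, -0.3, -0.3]
finger_gap: 0.601
grasp_force: 0.0
```

```bash
python3 g2.py "B(130)"
```

```text
18.3 bay xyz [  46.952 -173.288  275.68 ] turn err deg [  15.575  -13.101 -173.068] F bay [-0.515 -0.244 -0.049] 0.6014728955040296 0.0
[-0.75  0.2   0.16  2.14  1.03  0.47  1.7 ]
end err 0.0
23 rows: [0.55, 0.24, 0.25, -0.07, 0.31, 0.88, 1.1, 0.49, 0.5, -0.14, 0.61, 1.75, 1.65, 0.73, 0.75, -0.21, 0.92, 2.63, 2.2, 0.98, 1.0, -0.28, 1.23, 3.5, 2.74, 1.22, 1.25, -0.35, 1.54, 4.38, 3.3, 1.47, 1.5, -0.42, 1.84, 5.26, 3.84, 1.71, 1.75, -0.49, 2.15, 6.13, 4.39, 1.96, 2.0, -0.56, 2.46, 7.01, 4.94, 2.2, 2.25, -0.63, 2.76, 7.88, 5.49, 2.44, 2.5, -0.7, 3.07, 8.76, 6.04, 2.69, 2.75, -0.77, 3.38, 9.63, 6.59, 2.93, 3.0, -0.84, 3.68, 10.51]
```

Emit:
play_rows(increments=[0.55,0.24,0.25,-0.07,0.31,0.88,1.1,0.49,0.5,-0.14,0.61,1.75,1.65,0.73,0.75,-0.21,0.92,2.63,2.2,0.98,1.0,-0.28,1.23,3.5,2.74,1.22,1.25,-0.35,1.54,4.38,3.3,1.47,1.5,-0.42,1.84,5.26,3.84,1.71,1.75,-0.49,2.15,6.13,4.39,1.96,2.0,-0.56,2.46,7.01,4.94,2.2,2.25,-0.63,2.76,7.88,5.49,2.44,2.5,-0.7,3.07,8.76,6.04,2.69,2.75,-0.77,3.38,9.63,6.59,2.93,3.0,-0.84,3.68,10.51])

```text
clock: 19.5
tool_pos: [512.8, -131.0, 258.5]
orientation: [0.032, 2.83, -0.511]
wrist_force: [0.1, 0.3, -0.1]
finger_gap: 0.6
grasp_force: 0.0
```

```bash
python3 g2.py "B(130)"
```

```text
19.5 bay xyz [ -82.629 -442.006  183.4  ] turn err deg [ 30.735  -5.935 -83.24 ] F bay [ 0.106  0.234 -0.185] 0.5996603459571782 0.0
[-0.3   0.47  0.34  2.15  0.66  0.34  0.93]
end err 0.0
11 rows: [0.13, -0.45, 0.46, -0.07, 0.3, 0.88, 0.26, -0.9, 0.91, -0.14, 0.61, 1.75, 0.39, -1.34, 1.36, -0.21, 0.91, 2.63, 0.52, -1.79, 1.82, -0.28, 1.22, 3.51, 0.65, -2.24, 2.27, -0.36, 1.52, 4.38, 0.78, -2.69, 2.73, -0.43, 1.83, 5.26, 0.91, -3.14, 3.18, -0.5, 2.13, 6.14, 1.04, -3.58, 3.64, -0.57, 2.44, 7.01, 1.17, -4.03, 4.09, -0.64, 2.74, 7.89, 1.3, -4.48, 4.55, -0.71, 3.05, 8.76, 1.43, -4.93, 5.0, -0.78, 3.35, 9.64]
```

Emit:
play_rows(increments=[0.13,-0.45,0.46,-0.07,0.3,0.88,0.26,-0.9,0.91,-0.14,0.61,1.75,0.39,-1.34,1.36,-0.21,0.91,2.63,0.52,-1.79,1.82,-0.28,1.22,3.51,0.65,-2.24,2.27,-0.36,1.52,4.38,0.78,-2.69,2.73,-0.43,1.83,5.26,0.91,-3.14,3.18,-0.5,2.13,6.14,1.04,-3.58,3.64,-0.57,2.44,7.01,1.17,-4.03,4.09,-0.64,2.74,7.89,1.3,-4.48,4.55,-0.71,3.05,8.76,1.43,-4.93,5.0,-0.78,3.35,9.64,1.43,-4.93,5.0,-0.78,3.35,9.64])

```text
clock: 20.7
tool_pos: [493.0, -392.4, 129.2]
orientation: [2.023, 2.403, -0.008]
wrist_force: [-0.5, -0.2, 0.2]
finger_gap: 0.602
grasp_force: 0.0
```

```bash
python3 g2.py "B(130)"
python3 - <<'E'
from h import *
d=cam("side"); b=blobs(d,(0,0,0),(180,255,30),(330,340,420,420),30); print(b)
E
```

```text
20.7 bay xyz [-201.891 -696.466  103.02 ] turn err deg [30.213 -0.138 -0.287] F bay [-0.381 -0.141  0.394] 0.602155938532079 0.0
[ 0.55  0.82  0.08  1.65 -0.08  0.68  0.84]
end err 0.0
1 rows: [0.14, 0.07, -0.02, -0.03, 0.03, -0.04, 0.14, 0.07, -0.02, -0.03, 0.03, -0.04]
[([379.48, 360.08], 909, [40.3, 63.9], 25.2)]
```

Emit:
play_rows(increments=[0,0,0,0,0,0,0,0,0,0,0,0])

```text
clock: 20.95
tool_pos: [497.6, -384.7, 132.0]
orientation: [2.006, 2.415, 0.001]
wrist_force: [-0.5, -0.5, 0.0]
finger_gap: 0.601
grasp_force: 0.0
```

```bash
python3 g2.py "B(30)"
```

```text
20.95 bay xyz [-195.465 -689.628  102.562] turn err deg [29.901  0.195 -0.982] F bay [-0.45  -0.378  0.301] 0.6005102534381614 0.0
[ 0.55  0.82  0.07  1.65 -0.08  0.68  0.84]
end err 0.1
3 rows: [-0.01, -0.03, 0.85, 0.0, 0.0, 0.02, -0.02, -0.05, 1.7, 0.01, 0.0, 0.03, -0.03, -0.08, 2.55, 0.01, 0.01, 0.05, -0.03, -0.08, 2.55, 0.01, 0.01, 0.05]
```

Emit:
play_rows(increments=[-0.02,-0.04,0.8,0,0,0.03,-0.02,-0.04,1.5,0,0,0.03,-0.02,-0.04,2.0,0,0,0.03,-0.02,-0.04,2.35,0,0,0.03,-0.02,-0.04,2.53,0,0,0.03,-0.02,-0.04,2.53,0,0,0.03,-0.02,-0.04,2.53,0,0,0.03])

```text
clock: 21.65
tool_pos: [496.5, -388.4, 32.0]
orientation: [2.012, 2.406, -0.0]
wrist_force: [0.1, 0.4, 0.4]
finger_gap: 0.596
grasp_force: 0.0
```

```bash
python3 g2.py "B(30)"
```

```text
21.65 bay xyz [-246.992 -693.07    16.803] turn err deg [29.836 -0.054 -0.63 ] F bay [0.35  0.376 0.308] 0.5961303716330294 0.0
[ 0.56  0.97  0.05  1.68 -0.09  0.49  0.85]
end err 0.0
1 rows: [0.05, -0.03, 0.05, 0.02, 0.03, -0.0, 0.05, -0.03, 0.05, 0.02, 0.03, -0.0]
```

Emit:
play_rows(increments=[0.06,-0.03,0.05,0,0,0,0.06,-0.03,0.05,0,0,0])

```text
clock: 21.85
tool_pos: [494.2, -385.8, 29.7]
orientation: [2.014, 2.407, -0.0]
wrist_force: [-0.7, 0.2, -0.1]
finger_gap: 0.602
grasp_force: 0.0
```

Emit:
play_rows(increments=[0,0,0,0,0,0,0,0,0,0,0,0,0,0,0,0,0,0,0,0,0,0,0,0,0,0,0,0,0,0,0,0,0,0,0,0,0,0,0,0,0,0], claw=0)

```text
clock: 22.55
tool_pos: [494.7, -386.2, 29.6]
orientation: [2.013, 2.406, -0.0]
wrist_force: [-0.1, 1.0, 5.7]
finger_gap: 0.147
grasp_force: 79.0
```

Emit:
play_rows(increments=[0,0,-0.5,0,0,0,0,0,-1.5,0,0,0,0,0,-2.7,0,0,0,0,0,-4,0,0,0,0,0,-4.8,0,0,0,0,0,-4.8,0,0,0,0,0,-4.8,0,0,0])

```text
clock: 23.25
tool_pos: [492.9, -385.0, 220.4]
orientation: [2.015, 2.408, -0.001]
wrist_force: [-0.2, 0.2, -3.9]
finger_gap: 0.147
grasp_force: 78.7
```

```bash
python3 g2.py "V"
python3 - <<'E'
from ik import *
from g2 import V
E
```

```text
23.25 bay xyz [-155.31  -689.187  181.399] turn err deg [29.965  0.07  -0.568] F bay [-2.109  0.232 -3.329] 0.14665431776578639 78.67720127105713
[ 0.54  0.7   0.09  1.59 -0.08  0.86  0.84]
end err 0.0
23 rows: [0.56, 0.14, -0.2, 0.07, -0.31, -0.88, 1.12, 0.29, -0.4, 0.14, -0.61, -1.75, 1.68, 0.44, -0.6, 0.21, -0.92, -2.63, 2.24, 0.58, -0.79, 0.28, -1.23, -3.5, 2.8, 0.72, -0.99, 0.35, -1.53, -4.38, 3.36, 0.87, -1.19, 0.42, -1.84, -5.26, 3.92, 1.01, -1.39, 0.49, -2.15, -6.14, 4.48, 1.16, -1.59, 0.56, -2.45, -7.01, 5.04, 1.3, -1.79, 0.63, -2.76, -7.89, 5.6, 1.45, -1.98, 0.7, -3.07, -8.76, 6.16, 1.6, -2.18, 0.77, -3.37, -9.64, 6.72, 1.74, -2.38, 0.84, -3.68, -10.52]
23.25 bay xyz [-155.31  -689.187  181.399] turn err deg [29.965  0.07  -0.568] F bay [-2.109  0.232 -3.329] 0.14665431776578639 78.67720127105713
[ 0.54  0.7   0.09  1.59 -0.08  0.86  0.84]Traceback (most recent call last):
  File "<stdin>", line 2, in <module>
  File "g2.py", line 7, in <module>
    where("black"); print(env.observe()["joint_pos"].round(2)); k=eval(sys.argv[1]); print("end err",np.abs(FK(chain(env.observe()["joint_pos"],[k])[1][-1])[0]-k[0]).max().round(1)); rows(k)
                                                                       ~~~~~~~~^^^
IndexError: list index out of range
```

Emit:
play_rows(increments=[0.56,0.14,-0.2,0.07,-0.31,-0.88,1.12,0.29,-0.4,0.14,-0.61,-1.75,1.68,0.44,-0.6,0.21,-0.92,-2.63,2.24,0.58,-0.79,0.28,-1.23,-3.5,2.8,0.72,-0.99,0.35,-1.53,-4.38,3.36,0.87,-1.19,0.42,-1.84,-5.26,3.92,1.01,-1.39,0.49,-2.15,-6.14,4.48,1.16,-1.59,0.56,-2.45,-7.01,5.04,1.3,-1.79,0.63,-2.76,-7.89,5.6,1.45,-1.98,0.7,-3.07,-8.76,6.16,1.6,-2.18,0.77,-3.37,-9.64,6.72,1.74,-2.38,0.84,-3.68,-10.52])

```text
clock: 24.45
tool_pos: [512.7, -107.0, 313.1]
orientation: [-0.16, 2.799, -0.55]
wrist_force: [0.8, 0.6, -4.1]
finger_gap: 0.147
grasp_force: 78.7
```

```bash
sed -i 's/black=0)/black=3)/' frames.py; python3 g2.py "V"
```

```text
24.45 bay xyz [ -51.925 -421.317  228.777] turn err deg [ 30.316  -6.546 -91.196] F bay [-1.282  0.445 -4.007] 0.14671374593443332 78.73173594474792
[-0.23  0.35  0.12  2.11  0.75  0.53  0.94]
end err 0.0
11 rows: [-0.19, 0.45, -0.37, 0.07, -0.31, -0.87, -0.38, 0.9, -0.74, 0.14, -0.62, -1.74, -0.57, 1.34, -1.11, 0.22, -0.92, -2.61, -0.76, 1.79, -1.48, 0.29, -1.23, -3.48, -0.94, 2.24, -1.85, 0.36, -1.54, -4.36, -1.13, 2.69, -2.22, 0.43, -1.84, -5.23, -1.32, 3.14, -2.58, 0.51, -2.15, -6.1, -1.51, 3.58, -2.95, 0.58, -2.46, -6.97, -1.7, 4.03, -3.32, 0.65, -2.77, -7.84, -1.89, 4.48, -3.69, 0.72, -3.07, -8.71, -2.08, 4.93, -4.06, 0.8, -3.38, -9.58]
```

Emit:
play_rows(increments=[-0.19,0.45,-0.37,0.07,-0.31,-0.87,-0.38,0.9,-0.74,0.14,-0.62,-1.74,-0.57,1.34,-1.11,0.22,-0.92,-2.61,-0.76,1.79,-1.48,0.29,-1.23,-3.48,-0.94,2.24,-1.85,0.36,-1.54,-4.36,-1.13,2.69,-2.22,0.43,-1.84,-5.23,-1.32,3.14,-2.58,0.51,-2.15,-6.1,-1.51,3.58,-2.95,0.58,-2.46,-6.97,-1.7,4.03,-3.32,0.65,-2.77,-7.84,-1.89,4.48,-3.69,0.72,-3.07,-8.71,-2.08,4.93,-4.06,0.8,-3.38,-9.58,-2.08,4.93,-4.06,0.8,-3.38,-9.58])

```text
clock: 25.65
tool_pos: [535.0, 146.6, 403.4]
orientation: [-1.87, 1.84, -0.751]
wrist_force: [0.3, -0.3, -3.3]
finger_gap: 0.145
grasp_force: 78.9
```

```bash
python3 g2.py "bb(-135,90)"
```

```text
25.65 bay xyz [  48.883 -175.043  274.804] turn err deg [  15.603  -13.324 -173.106] F bay [-1.459 -0.356 -2.964] 0.14510976653602103 78.85380506515503
[-0.52  0.21 -0.12  2.12  1.1   0.54  1.63]
end err 0.2
7 rows: [-0.65, 0.8, 0.43, -0.16, -0.18, -0.1, -1.3, 1.61, 0.86, -0.31, -0.37, -0.2, -1.95, 2.41, 1.3, -0.47, -0.55, -0.3, -2.6, 3.22, 1.73, -0.63, -0.73, -0.41, -3.25, 4.02, 2.16, -0.78, -0.92, -0.51, -3.9, 4.83, 2.6, -0.94, -1.1, -0.61, -4.55, 5.63, 3.03, -1.1, -1.28, -0.71, -4.55, 5.63, 3.03, -1.1, -1.28, -0.71]
```

Emit:
play_rows(increments=[-0.65,0.8,0.43,-0.16,-0.18,-0.1,-1.3,1.61,0.86,-0.31,-0.37,-0.2,-1.95,2.41,1.3,-0.47,-0.55,-0.3,-2.6,3.22,1.73,-0.63,-0.73,-0.41,-3.25,4.02,2.16,-0.78,-0.92,-0.51,-3.9,4.83,2.6,-0.94,-1.1,-0.61,-4.55,5.63,3.03,-1.1,-1.28,-0.71,-4.55,5.63,3.03,-1.1,-1.28,-0.71,-4.55,5.63,3.03,-1.1,-1.28,-0.71,-4.55,5.63,3.03,-1.1,-1.28,-0.71])

```text
clock: 26.65
tool_pos: [443.7, 303.9, 153.2]
orientation: [-2.056, 1.754, -0.476]
wrist_force: [0.2, 0.3, -4.0]
finger_gap: 0.146
grasp_force: 78.9
```

```bash
python3 g2.py "bb(-135,14)"
```

```text
26.65 bay xyz [-131.433   -4.718   90.086] turn err deg [   0.642   -0.322 -179.589] F bay [-1.77   0.297 -3.614] 0.1462791449004397 78.92648220062256
[-0.7   0.69 -0.33  2.35  2.01  0.62  0.42]
end err 0.1
2 rows: [-0.06, 0.05, 0.95, -0.01, -0.03, -0.03, -0.13, 0.1, 1.9, -0.03, -0.05, -0.05, -0.13, 0.1, 1.9, -0.03, -0.05, -0.05]
```

Emit:
play_rows(increments=[-0.05,0.08,0.6,0,-0.02,-0.03,-0.05,0.08,1.2,0,-0.02,-0.03,-0.05,0.08,1.6,0,-0.02,-0.03,-0.05,0.08,1.88,0,-0.02,-0.03,-0.05,0.08,1.88,0,-0.02,-0.03,-0.05,0.08,1.88,0,-0.02,-0.03])

```text
clock: 27.25
tool_pos: [477.7, 312.8, 87.4]
orientation: [-2.06, 1.745, -0.472]
wrist_force: [-0.3, 0.5, -4.1]
finger_gap: 0.152
grasp_force: 78.8
```

```bash
python3 g2.py "bb(-135,14)"
python3 - <<'E'
from h import *
t=cam("top"); im=cv2.resize(t["image"][205:270,100:180,::-1],None,fx=8,fy=8,interpolation=cv2.INTER_CUBIC); cv2.imwrite("pics/edge3.png",cv2.convertScaleAbs(im,alpha=1.6))
E
```

```text
27.25 bay xyz [-134.011   -1.551   15.569] turn err deg [   0.16    -0.394 -179.894] F bay [-2.178  0.535 -3.437] 0.15160897921594899 78.82009863853455
[-0.63  0.86 -0.36  2.29  2.16  0.71  0.34]
end err 0.0
1 rows: [-0.04, 0.02, 0.04, -0.03, -0.01, -0.01, -0.04, 0.02, 0.04, -0.03, -0.01, -0.01]
```

View pics/edge3.png

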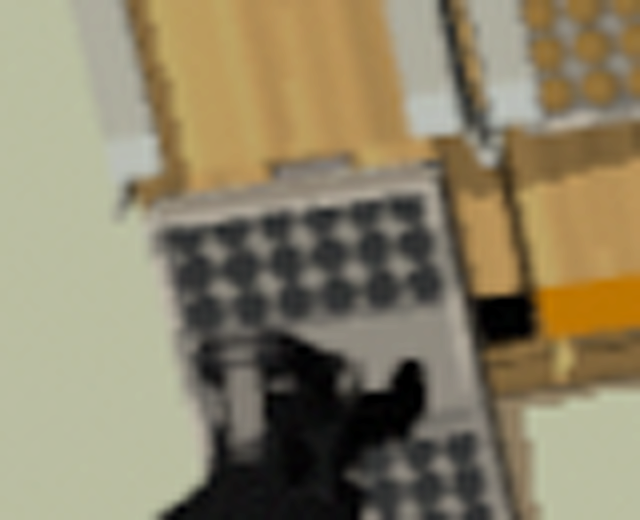

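Black case, aligned to about 1 mm: lid edge at crop (155,225) to (445,190), flanges at (160,172) and (410,133). Lowering it onto its latch.

Emit:
play_rows(increments=[-0.02,0,0.15,0,0,0,-0.02,0,0.25,0,0,0,-0.02,0,0.3,0,0,0,-0.02,0,0.3,0,0,0,-0.02,0,0.3,0,0,0])

```text
clock: 27.8
tool_pos: [483.8, 315.3, 76.6]
orientation: [-2.06, 1.744, -0.472]
wrist_force: [0.6, -0.6, 0.5]
finger_gap: 0.144
grasp_force: 79.5
```

```bash
python3 g2.py "bb(-115,3)"
```

```text
27.8 bay xyz [-133.832   -0.161    2.959] turn err deg [   0.108   -0.445 -179.916] F bay [ 0.645 -0.715  0.219] 0.14404809637428984 79.50559973716736
[-0.62  0.88 -0.36  2.27  2.18  0.72  0.34]
end err 0.1
1 rows: [-0.0, -0.47, 0.0, -0.04, -0.01, -0.01, -0.0, -0.47, 0.0, -0.04, -0.01, -0.01]
```

Emit:
play_rows(increments=[0,0,0.03,0,0,0,0,-0.15,0.04,0,0,0,0,-0.3,0.04,-0.02,0,0,0,-0.5,0.04,-0.04,0,0,0,-0.55,0.04,-0.04,0,0,0,-0.55,0.04,-0.04,0,0])

```text
clock: 28.4
tool_pos: [498.1, 317.9, 84.3]
orientation: [-2.075, 1.749, -0.459]
wrist_force: [-9.2, -1.2, 1.5]
finger_gap: 0.147
grasp_force: 80.4
```

```bash
python3 g2.py "bb(-85,3)"
```

```text
28.4 bay xyz [-117.402    0.048    2.417] turn err deg [  0.047  -1.022 179.874] F bay [-7.267  0.302  5.892] 0.1465597609645976 80.36779046058655
[-0.62  0.86 -0.32  2.23  2.14  0.64  0.41]
end err 0.2
1 rows: [0.0, -0.81, -0.02, 0.08, 0.0, 0.02, 0.0, -0.81, -0.02, 0.08, 0.0, 0.02]
```

Same signature as the gold case, so I'll keep sliding.

Emit:
play_rows(increments=[0,-0.2,0,0,0,0,0,-0.4,0,0.03,0,0,0,-0.6,0,0.06,0,0,0,-0.8,0,0.06,0,0,0,-0.8,0,0.06,0,0])

```text
clock: 28.9
tool_pos: [525.6, 322.6, 100.2]
orientation: [-2.068, 1.745, -0.465]
wrist_force: [-8.8, -1.1, 3.4]
finger_gap: 0.148
grasp_force: 80.6
```

```bash
python3 g2.py "bb(-25,3)"
```

```text
28.9 bay xyz [-85.291   0.117   2.253] turn err deg [  0.059  -0.25  179.9  ] F bay [-6.012  0.364  7.352] 0.14766730951815557 80.59942245483398
[-0.62  0.83 -0.27  2.16  2.09  0.55  0.51]
end err 0.4
2 rows: [0.0, -0.75, -0.01, 0.01, 0.0, 0.01, 0.01, -1.51, -0.02, 0.02, 0.0, 0.01, 0.01, -1.51, -0.02, 0.02, 0.0, 0.01]
```

Emit:
play_rows(increments=[0,-0.25,0,0,0,0,0,-0.5,0,0.02,0,0,0,-0.75,0,0.02,0,0,0,-1.0,0,0.02,0,0,0,-1.25,0,0.02,0,0,0,-1.5,0,0.02,0,0,0,-1.5,0,0.02,0,0])

```text
clock: 29.6
tool_pos: [576.6, 331.7, 130.3]
orientation: [-2.066, 1.743, -0.467]
wrist_force: [-9.0, -2.2, 3.1]
finger_gap: 0.15
grasp_force: 80.4
```

Emit:
play_rows(increments=[0,-0.15,0,0,0,0,0,-0.3,0,0,0,0,0,-0.45,0,0,0,0,0,-0.55,0,0,0,0,0,-0.62,0,0,0,0,0,-0.66,0,0,0,0,0,-0.66,0,0,0,0])

```text
clock: 30.3
tool_pos: [597.7, 335.5, 142.6]
orientation: [-2.067, 1.743, -0.465]
wrist_force: [-10.6, -2.6, 3.5]
finger_gap: 0.144
grasp_force: 80.6
```

```bash
cat > red.py <<'E'
from h import *
for n,b in(("top",(115,210,160,250)),("side",(165,135,210,175))): print(n,blobs(cam(n),(0,120,60),(8,255,255),b,3))
E
python3 g2.py "bb(4,3)"; python3 red.py
```

```text
30.3 bay xyz [-0.669  0.732  2.298] turn err deg [  0.138  -0.142 179.903] F bay [-7.692 -0.763  8.457] 0.14395354690195095 80.64180135726929
[-0.7   0.78 -0.    1.96  1.79  0.26  0.87]
end err 0.0
1 rows: [0.02, -0.12, -0.02, 0.01, 0.01, 0.01, 0.02, -0.12, -0.02, 0.01, 0.01, 0.01]
top [([139.68, 229.84], 31, [4.0, 7.0], 90.0)]
side [([184.81, 152.88], 32, [7.4, 4.2], 36.9)]
```

Emit:
play_rows(increments=[0,-0.05,0,0,0,0,0,-0.1,0,0,0,0,0,-0.12,0,0,0,0,0,-0.12,0,0,0,0])

```text
clock: 30.8
tool_pos: [599.2, 335.8, 143.5]
orientation: [-2.071, 1.745, -0.461]
wrist_force: [-16.0, -4.5, 3.4]
finger_gap: 0.146
grasp_force: 81.0
```

```bash
python3 g2.py "bb(4,3)"; python3 red.py
```

```text
30.8 bay xyz [1.074 0.824 2.295] turn err deg [  0.183  -0.575 179.864] F bay [-12.602  -1.753  11.19 ] 0.14634034242369515 80.98271012306213
[-0.71  0.78  0.02  1.96  1.76  0.24  0.9 ]
end err 0.0
1 rows: [0.02, -0.07, -0.02, 0.05, 0.02, 0.02, 0.02, -0.07, -0.02, 0.05, 0.02, 0.02]
top [([139.37, 229.83], 35, [4.0, 7.0], 90.0)]
side [([184.81, 152.88], 32, [7.4, 4.2], 36.9)]
```

The case is against the stop and the latch is up. Releasing and retreating.

Emit:
play_rows(increments=[0,0.08,-0.02,0,0,0,0,0.08,-0.02,0,0,0,0,0.08,-0.02,0,0,0,0,0.08,-0.02,0,0,0], claw=0.45)

```text
clock: 31.3
tool_pos: [605.5, 335.3, 147.5]
orientation: [-2.056, 1.742, -0.477]
wrist_force: [0.0, 0.1, -0.1]
finger_gap: 0.45
grasp_force: 0.0
```

Emit:
play_rows(increments=[0,0,-0.4,0,0,0,0,0,-1,0,0,0,0,0,-2,0,0,0,0,0,-3,0,0,0,0,0,-3,0,0,0,0,0,-3,0,0,0])

```text
clock: 31.9
tool_pos: [545.1, 325.9, 252.2]
orientation: [-2.054, 1.74, -0.476]
wrist_force: [0.1, -1.4, -0.3]
finger_gap: 0.449
grasp_force: 0.0
```

Run:
```python
from frames import *
t,s=cam("top"),cam("side")
for d,b in((t,(110,205,262,250)),(s,(160,135,270,215))): print([x[:2] for x in blobs(d,(0,120,60),(8,255,255),b,3)])
for n,k in(("gold",(18,150,90,32)),): 
    for d,b in((t,(160,178,215,215)),(s,(195,120,250,175))): print(n,[x[:3] for x in blobs(d,(18,150,90),(32,255,255),b,20)])
print([x[:3] for x in blobs(t,(0,0,0),(180,255,30),(112,178,165,222),30)],[x[:3] for x in blobs(s,(0,0,0),(180,255,30),(165,95,215,150),30)])
for n in("gold","black"): print(n,proj(t,home[n]+20*BZ),proj(s,home[n]+20*BZ))
print(env.observe()["wrist_force"],env.observe()["tool_pos"])
```

```text
[([231.03, 216.32], 37), ([185.05, 222.9], 39), ([138.93, 229.62], 40)]
[([184.97, 153.03], 32), ([216.72, 173.75], 36), ([250.91, 195.98], 44)]
gold [([177.39, 197.43], 148, [7.9, 24.0])]
gold [([227.81, 139.02], 99, [19.7, 5.0])]
[([122.94, 208.41], 293, [17.6, 36.4])] [([208.45, 98.07], 42, [14.7, 3.1]), ([196.8, 121.28], 136, [25.2, 6.2])]
gold [178.142 198.868] [228.585 140.466]
black [129.752 205.602] [195.967 120.711]
[ 0.69  -0.126  0.039] [545.17  325.034 249.986]
```

All three latches read up at their starting pixel positions, and the seated handles match where they should be at home. The arm is clear, so I'm handing in.

```bash
python3 -c "
from rig import env
print(env.job_done())"
```

```text
the job is handed in; nothing more can be done
None
```

The black and gold cases are each in their own bay with both latches up behind them by the camera check, and I handed the job in at about 32 s; no verdict came back.

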